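# Line up the toiletries by height on the shelf board

### The arm

A 7-joint arm with a two-finger parallel gripper is mounted at the origin on the work surface. World frame = base frame: x ahead of the robot, y to its left, z up, the work surface at z = 0. Lengths are in m, angles in rad, forces in N, time in s.
With the tool pointing down it reaches from about 0.375 to 0.925 m from the base axis. Payload 3.1 kg.
Tool frame: the origin (TCP) lies on the centre line of the jaws, within the pads' length; the fingertips stand 14 mm ahead of it and the grasp point (between the pads) lies 5 mm behind it; z points along the fingers, y is the direction in which the jaws open and shut (so a half turn about z gives the same grasp; the last joint's range is limited). The gripper opens to 85 mm and grips with 20 to 120 N. Pads are 22 mm wide; open, the fingers measure 114 mm over their backs; the gripper's body (76 mm by 85 mm) begins 54 mm behind the grasp point. The pads swing forward as they close: fully open they stand 13 mm farther back than shut.
Start: joints at [-1.198, 0.383, 0.044, 1.598, -0.018, 1.161, -0.05], TCP at [0.295, 0.579, 0.245] pointing down, gripper open.
Joint ranges: [-2.61, 2.61], [-0.41, 2.15], [-1.48, 1.57], [0, 2.5], [-1.57, 4.71], [0.05, 1.97], [-2.85, 2.85]. Speed limits (rad/s): [2.79, 2.79, 3.14, 3.14, 3.14, 3.14, 3.14].

### API

Orientations are given as a rotation vector (axis times angle).
In Python, from workcell import r gives the robot as it stands.
- The arm moves only by the tool send_rows, never from a script. Its argument "series" is a list of rows, each a list of 3 entries, a list of its own where there are three numbers: the shift along the world's x, y, z in cm, then the turn about the world's z in degrees, then the finger opening in cm, from 0 to 8.54. A call has 1 to 12 rows; each row shifts and turns the pose as measured when the row begins; what a row does not reach is not made up. A row lasts 1/8 s, in which the tool goes at most 62.5 mm and 10.7 degrees, less where a joint would pass 70% of its speed; a pose out of reach is approached as far as the arm can. A call with a gripper value outside its range is refused whole. The fingers move at their own pace and stop on an object; "squeeze" is the grip in N (left out, the last holds). Time passes only in rows, so rows that do not move let the fingers close. It gives the time, the measured TCP pose, the force and the opening at its end, in the units of the state.
- r.get_state(): the state, without advancing time (a new reading comes with each control period).
- r.camera(name): name is "side" or "top" or "wrist"; returns a dict with "frame" (384x512x3 uint8, red, green, blue), "fov_y" (degrees; the focal length in pixels is half the picture's height over the tangent of half this angle, whatever the lens; pixels are square), "cx", "cy" (the principal point, pixels), "cam_to_world" (4x4, takes a point from camera to world coordinates). Camera axes: x right, y down, z forward; pixel columns grow to the right and rows downward; lengths in m; the calibration is good to about 2 mm. A picture is of the moment at which its call begins. There is no depth.
- r.sign_off(): hands the job in, once; it reports no verdict.
The state is a dict: "clock": time; "joint_pos": joint angles; "joint_vel": joint speeds; "joint_efforts": joint torques, N m; "tool_pos": TCP position; "tcp_rot": TCP orientation; "force": force on the tool from outside, world axes, zero at the start; "ft_torque": the same for the moment, N m; "grip_width": opening from 0.0 (shut) to 1.0 (fully open).
Only numpy, scipy, OpenCV 4.12 (cv2) and the standard library are available. Lean on these libraries where they do the work, as an engineer would, in place of code of your own. Each camera call takes 0.05 s, during which the arm holds its last target.

### The job

Stand the spray can, the amber flask, the roll-on and the jar on the four round pads of the shelf board, one centred on each pad, in order of height: the tallest on the pad next to the blue box, then each shorter one farther along, with the shortest at the far end from the blue box. Keep every one of them upright all the time, and leave all four standing.

Things in the scene. Friction and masses are not known exactly. Their poses are not given: they have to be found in the camera images.
- spray_can: Black spray can with light grey bands and a black cap, 46 mm in diameter (cap 38 mm, from 123 mm up), 150 mm tall, about 0.2 kg. Stands loose on the table among small clutter up to 18 mm high. Origin: centre of its underside; z is its upright axis.
- flask: Flat amber glass flask with a cream label on its two broad faces and a round black cap: body 34 mm (its x) by 56 mm (its y), 66 mm high; cap 28 mm in diameter, from 72 to 102 mm; 102 mm tall in all, about 0.18 kg. Stands loose on the table. Origin: centre of its underside; z is its upright axis. Best gripped on the body, across its x.
- roll_on: Small white and green round roll-on stick, 38 mm in diameter up to 48 mm, the green cap above it 35 mm and tapering from 68 mm up; 76 mm tall, about 0.09 kg. Stands loose on the table. Origin: centre of its underside; z is its upright axis.
- jar: Squat round white cream jar with a dark red lid, 56 mm in diameter, 50 mm tall, about 0.13 kg. Stands loose on the table. Origin: centre of its underside; z is its upright axis.
- pad_1: Dark grey round rubber pad, 68 mm across, 3 mm thick, with a lighter disc on it, fixed on the wooden shelf board (18 mm thick, 110 by 680 mm). Four pads stand in a straight row along the board, 110 mm apart; this is the leftmost (+y) pad seen from the robot. Origin: centre of its underside, 18 mm above the table; its top is 3 mm above the origin. x points across the board away from the robot, y along the row to the left.
- pad_2: Dark grey round rubber pad, 68 mm across, 3 mm thick, with a lighter disc on it, fixed on the wooden shelf board (18 mm thick, 110 by 680 mm). Four pads stand in a straight row along the board, 110 mm apart; this is the second pad from the left seen from the robot. Origin: centre of its underside, 18 mm above the table; its top is 3 mm above the origin. x points across the board away from the robot, y along the row to the left.
- pad_3: Dark grey round rubber pad, 68 mm across, 3 mm thick, with a lighter disc on it, fixed on the wooden shelf board (18 mm thick, 110 by 680 mm). Four pads stand in a straight row along the board, 110 mm apart; this is the third pad from the left seen from the robot. Origin: centre of its underside, 18 mm above the table; its top is 3 mm above the origin. x points across the board away from the robot, y along the row to the left.
- pad_4: Dark grey round rubber pad, 68 mm across, 3 mm thick, with a lighter disc on it, fixed on the wooden shelf board (18 mm thick, 110 by 680 mm). Four pads stand in a straight row along the board, 110 mm apart; this is the rightmost (-y) pad seen from the robot. Origin: centre of its underside, 18 mm above the table; its top is 3 mm above the origin. x points across the board away from the robot, y along the row to the left.
- blue_box: Blue carton, 90 mm deep (x), 80 mm wide (y), 70 mm high, fixed on one end of the shelf board, either the left or the right end, its centre 115 mm beyond the last pad's; a white carton of the same size is fixed on the other end. Origin: centre of its underside, 18 mm above the table.
Not all that is in view belongs to the job. Of the things shaped like the jar, the white one is meant. Several things have the shape of the flask; the one meant has the colours described above.

How it is judged:
By the outcome, as a careful person would: the job done as asked, in the order asked, and still so for the second after the job is handed in, with the robot touching nothing.
It also fails if it takes over 120 s, if anything falls off the work surface, if the arm or the gripper's body presses on something with over 40 N, if the wrist force passes 120 N, or if a joint passes its speed limit or range.

## Working session

There is one attempt and no reset: what is moved stays moved. The work goes in short steps, Python scripts to look and compute and a tool call to move; the robot and the scene stay as the last step left them, time stands still between calls to the robot, and variables do not carry over. Pictures are saved under pics/ and viewed, and the job is handed in when it is done.

Besides the shell and the picture viewer there is one more tool, called after "Call:" as name(argument=value, ...), one argument or row to a line, values as JSON. send_rows: Moves the arm, as the interface text tells. Its arguments: {"type":"object","properties":{"series":{"type":"array"},"squeeze":{"type":"number"}},"required":["series"]}

```bash
mkdir -p pics; ls; cat > h.py <<'E'
import numpy as np, cv2, pickle
from workcell import r
def snap(name,tag):
    c=r.camera(name); cv2.imwrite(f'pics/{tag}.png',cv2.cvtColor(c['frame'],cv2.COLOR_RGB2BGR)); pickle.dump(c,open(f'pics/{tag}.pkl','wb')); return c
def load(tag): return pickle.load(open(f'pics/{tag}.pkl','rb'))
def ray(c,u,v):
    f=c['frame'].shape[0]/2/np.tan(np.radians(c['fov_y'])/2)
    d=c['cam_to_world'][:3,:3]@np.array([(u-c['cx'])/f,(v-c['cy'])/f,1]); return c['cam_to_world'][:3,3],d
def onz(c,u,v,z):
    o,d=ray(c,u,v); return o+d*(z-o[2])/d[2]
def proj(c,p):
    f=c['frame'].shape[0]/2/np.tan(np.radians(c['fov_y'])/2)
    q=c['cam_to_world'][:3,:3].T@(np.array(p)-c['cam_to_world'][:3,3]); return q[0]/q[2]*f+c['cx'],q[1]/q[2]*f+c['cy']
E
python3 - <<'E'
from h import *
print(r.get_state())
for n in('side','top','wrist'):
    c=snap(n,n+'0'); print(n,c['fov_y'],c['cx'],c['cy'],c['cam_to_world'].round(3).tolist())
E
```

```text
pics
{'clock': 0.0, 'joint_pos': array([-1.19777861,  0.38385443,  0.0438015 ,  1.59954939, -0.01790533,
        1.16118045, -0.04990528]), 'joint_vel': array([ 0.00042966, -0.00048597,  0.0003498 ,  0.0011709 ,  0.0001588 ,
        0.00186471, -0.00046462]), 'joint_efforts': array([ 8.22606580e-06, -4.33451378e+01,  1.02417357e+00, -2.49515963e+01,
        1.03782551e-02,  1.10722173e-02, -2.48536807e-06]), 'tool_pos': array([0.29442994, 0.57849519, 0.24388543]), 'tcp_rot': array([-0.73247596, -3.05450758,  0.00401114]), 'force': array([0.40880157, 0.83030197, 0.2463159 ]), 'ft_torque': array([-0.02138088, -0.01110215,  0.02384959]), 'grip_width': 1.0001386054603445}
side 53.1796256010358 260.9003363118437 193.17135153657614 [[0.681, -0.467, 0.564, -0.01], [-0.733, -0.429, 0.528, -0.452], [-0.005, -0.773, -0.634, 0.629], [0.0, 0.0, 0.0, 1.0]]
top 44.15868285768516 258.8770929628565 188.5198182625489 [[-0.029, -0.992, 0.121, 0.328], [-0.999, 0.031, 0.014, -0.003], [-0.017, -0.12, -0.993, 1.433], [0.0, 0.0, 0.0, 1.0]]
wrist 70.25010245506715 254.56503619134241 187.86539961844716 [[0.453, 0.853, 0.258, 0.229], [0.891, -0.433, -0.133, 0.611], [-0.002, 0.291, -0.957, 0.373], [0.0, 0.0, 0.0, 1.0]]
```

View pics/top0.png

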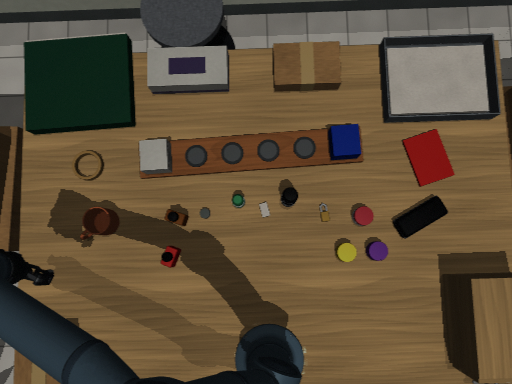

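View pics/side0.png

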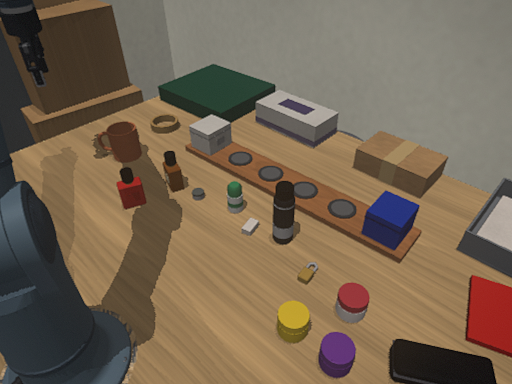

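View pics/wrist0.png

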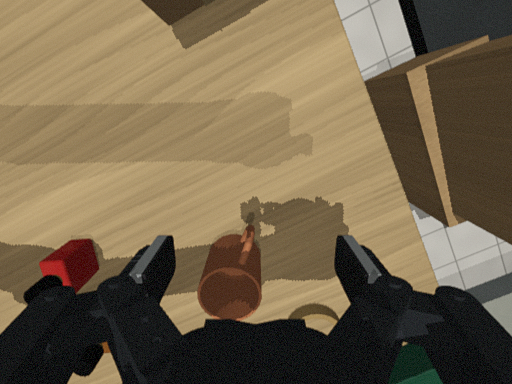

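The top view (up = +x, left = +y) shows the blue box at the right end, at (345,141), so the order is can to pad_4, flask to pad_3, roll-on to pad_2 and jar to pad_1.

- **Jar-shaped:** (363,216) has a white body and dark red lid, which fits. (347,252) is yellow and (378,251) is purple.
- **Flask-shaped:** (176,215) is brown/amber, which fits. (171,257) is red.

I'll confirm both in an enlarged crop.

```bash
python3 - <<'E'
from h import *
t=cv2.imread('pics/top0.png'); s=cv2.imread('pics/side0.png')
R=lambda im,f:cv2.resize(im,None,fx=f,fy=f,interpolation=cv2.INTER_CUBIC)
a=R(t[195:275,135:235],4); b=R(s[140:220,100:200],4)
c=R(t[190:270,315:415],4); d=R(s[270:384,260:402],400/142.)[:320,:400]
d=cv2.copyMakeBorder(d,0,320-d.shape[0],0,400-d.shape[1],cv2.BORDER_CONSTANT)
o=np.vstack([np.hstack([a,b]),np.hstack([c,d])]); cv2.imwrite('pics/crop1.png',R(o,600/640)); 
cv2.imwrite('pics/crop2.png',R(t[120:230,130:380],3))
E
```

```text
(no output)
```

View pics/crop1.png

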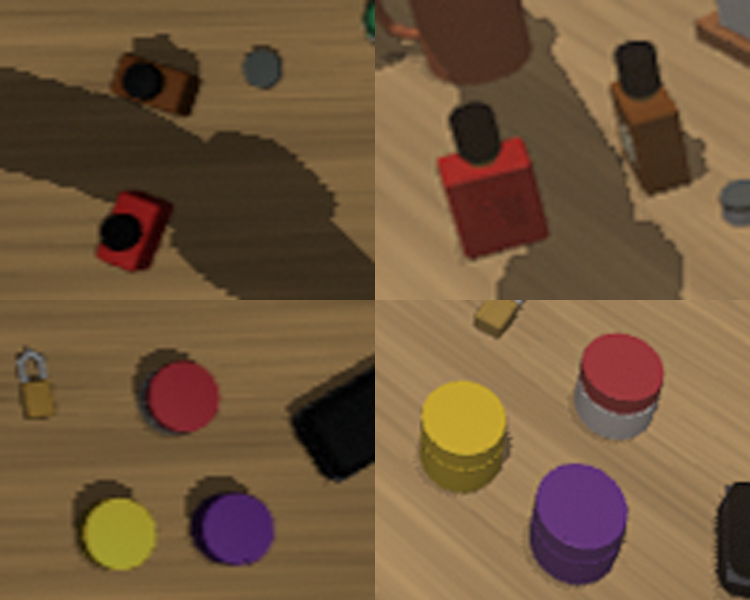

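View pics/crop2.png

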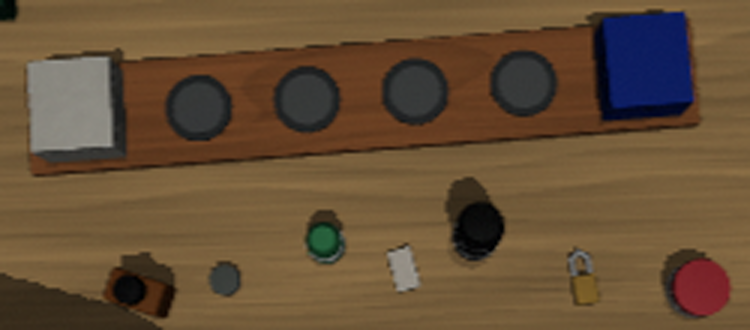

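The crop confirms it: the white jar with the red lid is the one at (363,216), and the amber flask with the cream label is the one at (176,215). Now I'll measure.

```bash
python3 - <<'E'
from h import *
c=load('top0'); s=load('side0')
def blobs(c,box,fn,amin=40):
    x0,y0,x1,y1=box
    hsv=cv2.cvtColor(c['frame'],cv2.COLOR_RGB2HSV); m=fn(hsv,c['frame'].astype(int)).astype(np.uint8)*255
    mm=np.zeros_like(m); mm[y0:y1,x0:x1]=m[y0:y1,x0:x1]
    cs,_=cv2.findContours(mm,cv2.RETR_EXTERNAL,cv2.CHAIN_APPROX_NONE)
    return [k for k in cs if cv2.contourArea(k)>amin]
# pads
fn=lambda h,f:(f.max(2)-f.min(2)<18)&(f.max(2)<90)
P=[]
for k in blobs(c,(180,128,325,175),fn):
    (u,v),_,_=e=cv2.fitEllipse(k); p=onz(c,u,v,.021); P.append(p); print('pad',np.round([u,v],1),p.round(4),np.round(e[1],1), cv2.contourArea(k))
f=384/2/np.tan(np.radians(c['fov_y'])/2); print('px/m',f/1.43)
def rep(n,ks,z,cc):
    for k in ks:
        (u,v),e,a=cv2.fitEllipse(k); print(n,np.round([u,v],1),onz(cc,u,v,z).round(4),np.round(e,1),round(a),cv2.contourArea(k))
black=lambda h,f:f.max(2)<32
rep('can cap',blobs(c,(275,180,305,210),black),.15,c)
rep('flask cap',blobs(c,(163,203,190,230),lambda h,f:f.max(2)<25,20),.102,c)
rep('green',blobs(c,(228,190,250,212),lambda h,f:(f[...,1]>f[...,0]+15)),.072,c)
rep('jar',blobs(c,(350,203,378,230),lambda h,f:(f[...,0]>f[...,1]+60)),.05,c)
amb=lambda h,f:((f[...,0]>1.7*f[...,2])&(f[...,0]<105)&(h[...,1]>140))
for k in blobs(c,(160,200,192,230),amb,20): print('flask',cv2.minAreaRect(k),cv2.boundingRect(k))
# side
rep('s can cap',blobs(s,(270,178,300,215),black),.14,s)
rep('s green',blobs(s,(222,178,248,215),lambda h,f:(f[...,1]>f[...,0]+15)),.065,s)
rep('s jar',blobs(s,(330,280,375,325),lambda h,f:(f[...,0]>f[...,1]+60)),.05,s)
cv2.imwrite('pics/fl.png',cv2.resize(np.hstack([c['frame'][195:235,155:205],s['frame'][145:195,155:205][:40]])[...,::-1],None,fx=8,fy=8,interpolation=cv2.INTER_NEAREST))
E
```

```text
pad [195.9 155.6] [0.6059 0.204  0.021 ] [20.5 21.3] 340.5
pad [231.9 152.7] [0.6115 0.0945 0.021 ] [20.6 21.2] 341.0
pad [267.9 150. ] [ 0.6161 -0.0151  0.021 ] [20.7 20.9] 340.0
pad [304.  147.3] [ 0.621  -0.1247  0.021 ] [20.6 21. ] 336.5
px/m 330.99895211355897
can cap [289.1 196.1] [ 0.4604 -0.0675  0.15  ] [15.  18.1] 17 206.5
flask cap [172.6 216.1] [0.4185 0.2602 0.102 ] [8.9 9.5] 95 64.5
green [237.8 199.8] [0.4621 0.0769 0.072 ] [10.7 11. ] 23 88.0
jar [363.6 215.4] [ 0.4076 -0.2872  0.05  ] [17.4 18. ] 135 244.5
flask ((175.89999389648438, 217.30001831054688), (22.76839828491211, 12.016654968261719), 18.43494987487793) (164, 209, 25, 17)
s green [234.1 189.3] [0.4593 0.0741 0.065 ] [13.2 15.9] 178 160.5
s jar [353.4 295.1] [ 0.4059 -0.2881  0.05  ] [23.9 30.8] 110 576.5
```

View pics/fl.png

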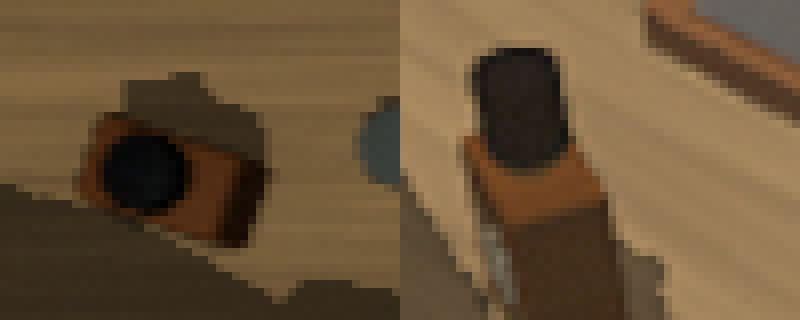

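```bash
python3 - <<'E'
from h import *
c=load('top0'); s=load('side0')
def q(cc,u,v,z): return onz(cc,u,v,z)[:2]
K=[(155+x/8-.5,195+y/8-.5) for x,y in((100,113),(240,160),(220,240),(78,195))]
W=np.array([q(c,*k,.066) for k in K]);print('top corners',W.round(4).tolist(),W.mean(0).round(4))
print('sides',[np.linalg.norm(W[i]-W[(i+1)%4]).round(4) for i in range(4)])
d=W[0]-W[1]+W[3]-W[2]; print('flask y dir',np.degrees(np.arctan2(d[1],d[0])))
# side view check
for n,p in dict(flasktop=[*W.mean(0),.066],cap=[*W.mean(0),.102],can=[.4604,-.0675,.15]).items(): print(n,np.round(proj(s,p),1),np.round(proj(c,p),1))
f=s['frame'].astype(int)
g=(f.max(2)<45)&(f.max(2)-f.min(2)<18); m=np.zeros(g.shape,np.uint8); m[178:248,268:302]=g[178:248,268:302]
cs,_=cv2.findContours(m,cv2.RETR_EXTERNAL,cv2.CHAIN_APPROX_NONE); print([cv2.boundingRect(k) for k in cs])
m=np.zeros(g.shape,np.uint8); m[148:170,160:182]=g[148:170,160:182]
cs,_=cv2.findContours(m,cv2.RETR_EXTERNAL,cv2.CHAIN_APPROX_NONE); print([cv2.boundingRect(k) for k in cs])
m=(c['frame'].max(2)<32); m[:183]=0;m[210:]=0;m[:,:275]=0;m[:,305:]=0
cv2.imwrite('pics/can.png',cv2.resize(np.hstack([c['frame'][180:215,270:310],np.repeat(m[180:215,270:310,None],3,2).astype(np.uint8)*255])[...,::-1],None,fx=8,fy=8,interpolation=cv2.INTER_NEAREST))
E
```

```text
top corners [[0.4433, 0.2836], [0.4247, 0.2328], [0.396, 0.2403], [0.4138, 0.2917]] [0.4195 0.2621]
sides [np.float64(0.0541), np.float64(0.0297), np.float64(0.0544), np.float64(0.0306)]
flask y dir 70.39978961183985
flasktop [171.4 164.9] [174.4 216.6]
cap [169.2 153. ] [172.  215.8]
can [281.3 185.9] [289.1 196.1]
[(273, 236, 19, 8), (274, 206, 20, 22), (274, 181, 21, 27), (274, 180, 1, 1)]
[(164, 151, 12, 15)]
```

View pics/can.png

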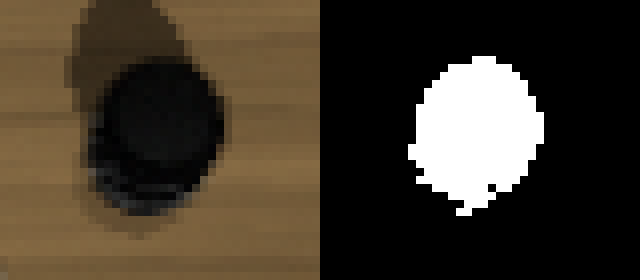

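The can's cap top is centred at about (289.9,193.8) in the top view, a better reading than the mask ellipse, which took in the can's side. I'll go to the flask first.

Call:
send_rows(
  series=[
    [[1.5,-4,0],-10.3,8.5],
    [[1.5,-4,0],-10.3,8.5],
    [[1.5,-4,0],-10.3,8.5],
    [[1.5,-4,0],-10.3,8.5],
    [[1.5,-4,0],-10.3,8.5],
    [[1.5,-4,0],-10.3,8.5],
    [[1.5,-4,0],-10.3,8.5],
    [[1.5,-3.5,0],-10.3,8.5],
    [[0,0,0],0,8.5],
  ],
  squeeze=45,
)

```text
clock: 1.27
tool_pos: [0.4133, 0.2519, 0.2406]
tcp_rot: [-2.602, -1.754, 0.005]
force: [-0.9, 1.1, 0.1]
grip_width: 0.998
```

```bash
cat >> h.py <<'E'
from scipy.spatial.transform import Rotation as Ro
def st(goal=None,yaw=None):
    s=r.get_state(); R=Ro.from_rotvec(s['tcp_rot']).as_matrix(); a=np.degrees(np.arctan2(R[1,1],R[0,1])); a=(a+90)%180-90
    print('t',round(s['clock'],2),'tcp',s['tool_pos'].round(4),'open dir',a.round(1),'tilt',np.degrees(np.arccos(-R[2,2])).round(2),'F',s['force'].round(1),'w',round(s['grip_width']*85.4,1))
    if goal is not None: print('shift cm',((np.array(goal)-s['tool_pos'])*100).round(2),'turn',None if yaw is None else ((yaw-a+90)%180-90).round(1))
E
python3 - <<'E'
from h import *
c=load('top0');s=load('side0')
p=onz(c,289.9,193.8,.15);print(p,proj(s,p))
st([.419,.261,.049],-19.6)
snap('wrist','w1')
E
```

```text
[ 0.46658667 -0.07000805  0.15      ] (np.float64(284.23675720641444), np.float64(185.02161296965588))
t 1.27 tcp [0.4133 0.2519 0.2406] open dir -22.0 tilt 0.3 F [-0.9  1.1  0.1] w 85.2
shift cm [  0.57   0.91 -19.16] turn 2.4
```

View pics/w1.png

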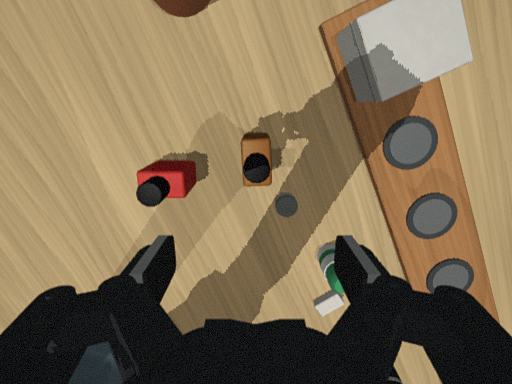

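The wrist view shows the amber flask at (256,160), nearly square to the jaws. The white box and three pads, (411,142), (432,215) and (450,278), are at upper right. I'll check these against the top view.

```bash
python3 - <<'E'
from h import *
c=load('w1'); f=c['frame'].astype(int)
print('cap',onz(c,256.5,167,.102).round(4))
hsv=cv2.cvtColor(c['frame'],cv2.COLOR_RGB2HSV)
m=((f[...,0]>1.7*f[...,2])&(hsv[...,1]>150)&(f[...,0]>60)&(f[...,0]>f[...,1]*1.5)).astype(np.uint8)
m2=np.zeros_like(m);m2[128:190,236:276]=m[128:190,236:276]
m2[(f.max(2)<30)&(np.arange(384)[:,None]>140)&(np.arange(384)[:,None]<190)&(np.arange(512)>236)&(np.arange(512)<276)]=1
k=max(cv2.findContours(m2,0,1)[0],key=cv2.contourArea); R=cv2.minAreaRect(k); print(R); B=cv2.boxPoints(R)
W=np.array([onz(c,*b,.066)[:2] for b in B]); print(W.round(4).tolist(),W.mean(0).round(4)); 
for i in(0,1): d=W[i+1]-W[i];print(np.linalg.norm(d).round(4),np.degrees(np.arctan2(d[1],d[0])).round(1)%180)
for b in((411,142),(432,215),(450,278)): print('pad',onz(c,*b,.021).round(4))
cv2.imwrite('pics/fl2.png',cv2.resize(np.hstack([c['frame'][115:200,220:300],np.repeat(m2[115:200,220:300,None],3,2)*255])[...,::-1],None,fx=5,fy=5,interpolation=0))
E
```

```text
cap [0.4202 0.2642 0.102 ]
((256.4074401855469, 160.74171447753906), (48.30156707763672, 29.22271156311035), 86.98721313476562)
[[0.4135, 0.2942], [0.4438, 0.2837], [0.4267, 0.2312], [0.3947, 0.2421]] [0.4197 0.2628]
0.0321 161.0
0.0552 72.0
pad [0.6071 0.2044 0.021 ]
pad [0.6117 0.0952 0.021 ]
pad [ 0.6162 -0.0145  0.021 ]
```

View pics/fl2.png

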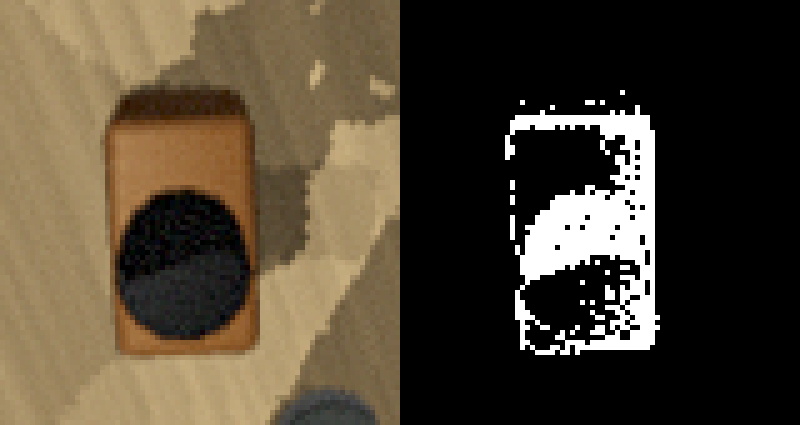

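Call:
send_rows(
  series=[
    [[0.6,1.0,-3],3,8.5],
    [[0,0,-4],0,8.5],
    [[0,0,0],0,8.5],
  ],
)

```text
clock: 1.7
tool_pos: [0.4171, 0.269, 0.1699]
tcp_rot: [-2.539, -1.838, 0.001]
force: [0.2, -0.3, -0.6]
grip_width: 0.998
```

```bash
python3 - <<'E'
from h import *
st([.4195,.2625,.049],-18.8)
E
```

```text
t 1.7 tcp [0.4171 0.269  0.1699] open dir -18.2 tilt 0.43 F [ 0.2 -0.3 -0.6] w 85.2
shift cm [  0.24  -0.65 -12.09] turn -0.6
```

Call:
send_rows(
  series=[
    [[0.2,-0.6,-2],0,8.5],
    [[0,0,0],0,8.5],
    [[0,0,0],0,8.5],
  ],
)

```text
clock: 2.08
tool_pos: [0.4203, 0.268, 0.1537]
tcp_rot: [-2.531, -1.845, -0.009]
force: [-0.2, -0.7, 1.1]
grip_width: 0.997
```

```bash
python3 - <<'E'
from h import *
st([.4195,.2625,.049],-18.8)
E
```

```text
t 2.08 tcp [0.4203 0.268  0.1537] open dir -17.8 tilt 0.63 F [-0.2 -0.7  1.1] w 85.1
shift cm [ -0.08  -0.55 -10.47] turn -1.0
```

Call:
send_rows(
  series=[
    [[-0.1,-0.6,-2.5],-1,8.5],
    [[0,0,-2.5],0,8.5],
    [[0,0,0],0,8.5],
  ],
)

```text
clock: 2.45
tool_pos: [0.4224, 0.2665, 0.1082]
tcp_rot: [-2.543, -1.824, -0.026]
force: [0.6, 1.3, 1.1]
grip_width: 0.993
```

```bash
python3 - <<'E'
from h import *
st([.4195,.2625,.049],-18.8); print(r.get_state()['joint_vel'].round(3))
E
```

```text
t 2.45 tcp [0.4224 0.2665 0.1082] open dir -18.7 tilt 1.17 F [0.6 1.3 1.1] w 84.8
shift cm [-0.29 -0.4  -5.92] turn -0.1
[-0.003 -0.039  0.011 -0.039  0.004  0.002 -0.003]
```

Call:
send_rows(
  series=[
    [[-0.3,-0.5,-2],0,8.5],
    [[-0.1,-0.2,-2],0,8.5],
    [[-0.1,-0.2,-1.5],0,8.5],
    [[0,0,0],0,8.5],
  ],
)

```text
clock: 2.95
tool_pos: [0.4222, 0.2626, 0.0589]
tcp_rot: [-2.539, -1.826, -0.047]
force: [0.2, 0.0, 0.0]
grip_width: 0.995
```

```bash
python3 - <<'E'
from h import *
st([.4195,.2625,.049],-18.8); snap('wrist','w2')
E
```

```text
t 2.95 tcp [0.4222 0.2626 0.0589] open dir -18.6 tilt 1.91 F [0.2 0.  0. ] w 85.0
shift cm [-0.27 -0.01 -0.99] turn -0.2
```

View pics/w2.png

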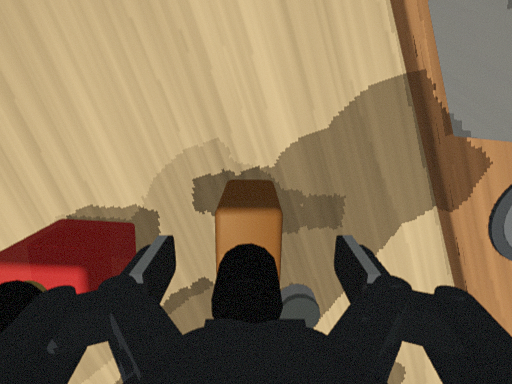

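Call:
send_rows(
  series=[
    [[-0.3,0,-0.9],0,8.5],
    [[-0.1,0,-0.4],0,8.5],
    [[0,0,0],0,8.5],
  ],
)

```text
clock: 3.38
tool_pos: [0.4201, 0.2645, 0.0476]
tcp_rot: [-2.538, -1.826, -0.056]
force: [0.7, -0.2, -0.1]
grip_width: 0.994
```

```bash
python3 - <<'E'
from h import *
st([.4195,.2625,.049],-18.8)
E
```

```text
t 3.38 tcp [0.4201 0.2645 0.0476] open dir -18.6 tilt 2.22 F [ 0.7 -0.2 -0.1] w 84.9
shift cm [-0.06 -0.2   0.14] turn -0.2
```

Call:
send_rows(
  series=[
    [[0,0,0],0,2.5],
    [[0,0,0],0,2.5],
    [[0,0,0],0,2.5],
    [[0,0,0],0,2.5],
    [[0,0,0],0,2.5],
    [[0,0,0],0,2.5],
  ],
  squeeze=45,
)

```text
clock: 4.12
tool_pos: [0.4205, 0.2649, 0.0481]
tcp_rot: [-2.538, -1.825, -0.057]
force: [0.1, 0.3, -0.5]
grip_width: 0.389
```

```bash
python3 - <<'E'
from h import *
st([.4195,.2625,.049],-18.8); snap('wrist','w3')
E
```

```text
t 4.12 tcp [0.4205 0.2649 0.0481] open dir -18.6 tilt 2.27 F [ 0.1  0.3 -0.5] w 33.3
shift cm [-0.1  -0.24  0.09] turn -0.2
```

View pics/w3.png

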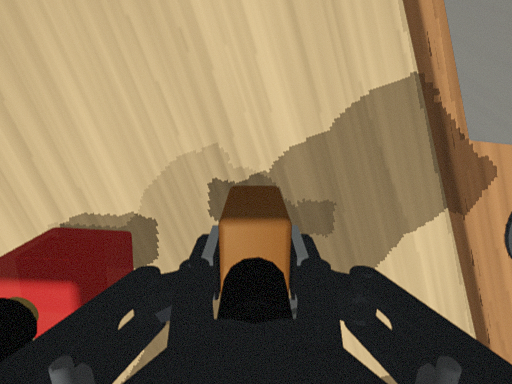

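Call:
send_rows(
  series=[
    [[0,0,3],0,2.5],
    [[0,0,4],0,2.5],
    [[0,0,4],0,2.5],
    [[0,0,0],0,2.5],
  ],
)

```text
clock: 4.68
tool_pos: [0.4176, 0.2626, 0.1585]
tcp_rot: [-2.539, -1.826, -0.046]
force: [0.3, 0.1, -2.2]
grip_width: 0.389
```

```bash
python3 - <<'E'
from h import *
st([.616,-.0125,.15],2.6)
E
```

```text
t 4.67 tcp [0.4176 0.2626 0.1585] open dir -18.6 tilt 1.88 F [ 0.3  0.1 -2.2] w 33.3
shift cm [ 19.84 -27.51  -0.85] turn 21.2
```

Call:
send_rows(
  series=[
    [[2.2,-3,0],2.3,2.5],
    [[2.2,-3,0],2.3,2.5],
    [[2.2,-3,0],2.3,2.5],
    [[2.2,-3,0],2.3,2.5],
    [[2.2,-3,0],2.3,2.5],
    [[2.2,-3,0],2.3,2.5],
    [[2.2,-3,0],2.3,2.5],
    [[2.2,-3,0],2.3,2.5],
    [[1.6,-2.2,0],2,2.5],
    [[0,0,0],0,2.5],
    [[0,0,0],0,2.5],
  ],
)

```text
clock: 6.05
tool_pos: [0.5964, -0.0096, 0.1362]
tcp_rot: [-2.142, -2.25, 0.013]
force: [-0.4, -0.1, -2.4]
grip_width: 0.392
```

```bash
python3 - <<'E'
from h import *
st([.616,-.0125,.069],2.6)
E
```

```text
t 6.05 tcp [ 0.5964 -0.0096  0.1362] open dir 2.8 tilt 2.06 F [-0.4 -0.1 -2.4] w 33.5
shift cm [ 1.96 -0.29 -6.72] turn -0.2
```

Call:
send_rows(
  series=[
    [[1.2,-0.2,-1],0,2.5],
    [[0.8,-0.1,-1.5],0,2.5],
    [[0.2,0,-1],0,2.5],
    [[0,0,0],0,2.5],
  ],
)

```text
clock: 6.55
tool_pos: [0.6176, -0.0083, 0.0962]
tcp_rot: [-2.133, -2.253, 0.016]
force: [-0.3, -0.6, -1.9]
grip_width: 0.394
```

```bash
cat >>h.py <<'E'
def tz():
    for w in ([-2.538,-1.825,-.057],r.get_state()['tcp_rot']): print('toolz',Ro.from_rotvec(w).as_matrix()[:,2].round(3))
E
python3 - <<'E'
from h import *
st([.616,-.0125,.069],2.6);tz()
E
```

```text
t 6.55 tcp [ 0.6176 -0.0083  0.0962] open dir 3.2 tilt 2.34 F [-0.3 -0.6 -1.9] w 33.7
shift cm [-0.16 -0.42 -2.72] turn -0.6
toolz [ 0.021  0.033 -0.999]
toolz [-0.036  0.02  -0.999]
```

Call:
send_rows(
  series=[
    [[-0.1,-0.6,-1],0,2.5],
    [[0,-0.3,-0.8],0,2.5],
    [[0,0,0],0,2.5],
  ],
)

```text
clock: 6.92
tool_pos: [0.6163, -0.0181, 0.0772]
tcp_rot: [-2.133, -2.252, 0.016]
force: [-1.2, -0.4, -2.2]
grip_width: 0.396
```

```bash
python3 - <<'E'
from h import *
st([.616,-.0125,.069],2.6);tz();snap('wrist','w4');snap('side','s4')
E
```

```text
t 6.92 tcp [ 0.6163 -0.0181  0.0772] open dir 3.1 tilt 2.34 F [-1.2 -0.4 -2.2] w 33.8
shift cm [-0.03  0.56 -0.82] turn -0.5
toolz [ 0.021  0.033 -0.999]
toolz [-0.036  0.019 -0.999]
```

View pics/s4.png

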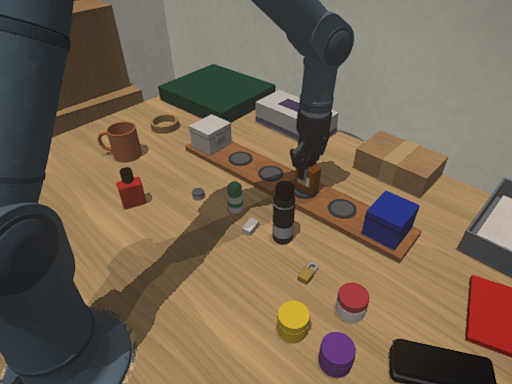

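Call:
send_rows(
  series=[
    [[0,0.5,-0.3],0,2.5],
    [[0,0.1,-0.3],0,2.5],
    [[0,0,0],0,2.5],
  ],
)

```text
clock: 7.4
tool_pos: [0.6178, -0.0106, 0.0725]
tcp_rot: [-2.133, -2.255, 0.012]
force: [-0.6, -0.5, -1.9]
grip_width: 0.391
```

```bash
python3 - <<'E'
from h import *
st([.616,-.0125,.069],2.6)
E
```

```text
t 7.4 tcp [ 0.6178 -0.0106  0.0725] open dir 3.2 tilt 2.2 F [-0.6 -0.5 -1.9] w 33.4
shift cm [-0.18 -0.19 -0.35] turn -0.6
```

Call:
send_rows(
  series=[
    [[-0.2,-0.2,-0.2],0,2.5],
    [[0,0,-0.15],0,2.5],
    [[0,0,0],0,2.5],
  ],
)

```text
clock: 7.78
tool_pos: [0.6157, -0.013, 0.0699]
tcp_rot: [-2.133, -2.255, 0.011]
force: [-0.0, 1.0, -0.8]
grip_width: 0.391
```

```bash
python3 - <<'E'
from h import *
st([.616,-.0125,.069],2.6)
E
```

```text
t 7.78 tcp [ 0.6157 -0.013   0.0699] open dir 3.2 tilt 2.22 F [-0.   1.  -0.8] w 33.4
shift cm [ 0.03  0.05 -0.09] turn -0.6
```

Contact has begun (the hanging weight has dropped from 2.2 N to 0.8 N). I'll go slightly lower, release, check with the wrist camera and rise.

Call:
send_rows(
  series=[
    [[0,0,-0.1],0,2.5],
    [[0,0,0],0,4],
    [[0,0,0],0,6],
    [[0,0,0],0,8.5],
    [[0,0,0],0,8.5],
    [[0,0,0],0,8.5],
  ],
)

```text
clock: 8.52
tool_pos: [0.6172, -0.0131, 0.0697]
tcp_rot: [-2.134, -2.256, 0.008]
force: [-0.2, 0.4, 0.4]
grip_width: 0.995
```

```bash
python3 - <<'E'
from h import *
st([.616,-.0125,.069],2.6);snap('wrist','w5')
E
```

```text
t 8.53 tcp [ 0.6172 -0.0131  0.0697] open dir 3.2 tilt 2.07 F [-0.2  0.4  0.4] w 85.0
shift cm [-0.12  0.06 -0.07] turn -0.6
```

View pics/w5.png

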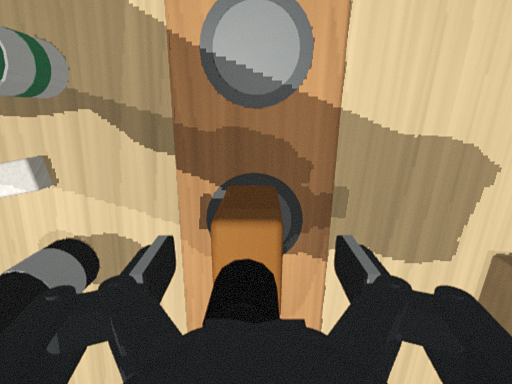

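Call:
send_rows(
  series=[
    [[0,0,4],0,8.5],
    [[0,0,5],0,8.5],
    [[0,0,3],0,8.5],
    [[-3.5,2,1],0,8.5],
    [[-3.5,2,0],0,8.5],
    [[-3.5,2,0],0,8.5],
    [[-3.5,2,0],0,8.5],
    [[0,0,0],0,8.5],
    [[0,0,0],0,8.5],
  ],
)

```text
clock: 9.7
tool_pos: [0.4732, 0.0677, 0.2041]
tcp_rot: [-2.138, -2.256, 0.004]
force: [0.1, -0.5, 0.7]
grip_width: 0.994
```

```bash
python3 - <<'E'
from h import *
st([.461,.076,.027],2.6);tz();snap('wrist','w6')
E
```

```text
t 9.7 tcp [0.4732 0.0677 0.2041] open dir 3.1 tilt 1.96 F [ 0.1 -0.5  0.7] w 84.9
shift cm [ -1.22   0.83 -17.71] turn -0.5
toolz [ 0.021  0.033 -0.999]
toolz [-0.027  0.021 -0.999]
```

View pics/w6.png

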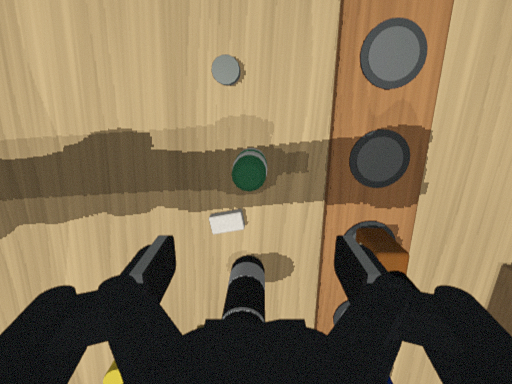

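The wrist view shows the green roll-on cap at (249,172), a white eraser at (226,222), and the flask standing on pad_3 at lower right.

```bash
python3 - <<'E'
from h import *
c=load('w6'); f=c['frame'].astype(int)
m=((f[...,1]>f[...,0]+12)&(f[...,1]>20)).astype(np.uint8); m[:140]=0;m[200:]=0;m[:,:225]=0;m[:,275:]=0
k=max(cv2.findContours(m,0,1)[0],key=cv2.contourArea);e=cv2.fitEllipse(k);print(e)
for z in(.06,.072,.076): print(z,onz(c,*e[0],z).round(4))
print('eraser',onz(c,226,218,.01).round(4))
s=load('s4')['frame']; 
for b in((393,53),(379,158)): print('pad',onz(c,*b,.021).round(4))
E
```

```text
((248.7139434814453, 172.69677734375), (33.45518493652344, 35.51510238647461), 11.781140327453613)
0.06 [0.4633 0.0771 0.06  ]
0.072 [0.4638 0.0797 0.072 ]
0.076 [0.4639 0.0806 0.076 ]
eraser [0.4355 0.0052 0.01  ]
pad [0.6052 0.204  0.021 ]
pad [0.6101 0.0945 0.021 ]
```

Call:
send_rows(
  series=[
    [[-1.1,1.0,-3],0,8.5],
    [[0,0,-4],0,8.5],
    [[0,0,0],0,8.5],
    [[0,0,0],0,8.5],
  ],
)

```text
clock: 10.25
tool_pos: [0.4684, 0.0753, 0.1351]
tcp_rot: [-2.149, -2.252, -0.002]
force: [-0.0, 0.4, 0.3]
grip_width: 0.993
```

```bash
python3 - <<'E'
from h import *
st([.462,.0775,.027],2.6);tz()
E
```

```text
t 10.25 tcp [0.4684 0.0753 0.1351] open dir 2.7 tilt 1.63 F [-0.   0.4  0.3] w 84.8
shift cm [ -0.64   0.22 -10.81] turn -0.1
toolz [ 0.021  0.033 -0.999]
toolz [-0.02   0.021 -1.   ]
```

Call:
send_rows(
  series=[
    [[-0.5,0.2,-3],0,8.5],
    [[-0.2,0.1,-3],0,8.5],
    [[-0.1,0,-2],0,8.5],
    [[0,0,0],0,8.5],
  ],
)

```text
clock: 10.75
tool_pos: [0.4693, 0.079, 0.0605]
tcp_rot: [-2.157, -2.255, -0.024]
force: [0.2, 0.4, 0.4]
grip_width: 0.997
```

```bash
python3 - <<'E'
from h import *
st([.462,.0775,.027],2.6);snap('wrist','w7')
E
```

```text
t 10.75 tcp [0.4693 0.079  0.0605] open dir 2.5 tilt 1.49 F [0.2 0.4 0.4] w 85.2
shift cm [-0.73 -0.15 -3.35] turn 0.1
```

View pics/w7.png

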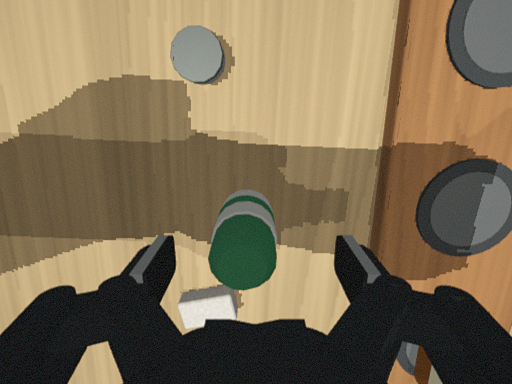

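Call:
send_rows(
  series=[
    [[-0.6,-0.1,-1.2],0,8.5],
    [[-0.4,0,-1.2],0,8.5],
    [[-0.1,0,-0.6],0,8.5],
    [[0,0,0],0,8.5],
  ],
)

```text
clock: 11.3
tool_pos: [0.4614, 0.0787, 0.0324]
tcp_rot: [-2.16, -2.257, -0.036]
force: [0.3, 0.5, -0.0]
grip_width: 0.995
```

```bash
python3 - <<'E'
from h import *
st([.462,.0775,.027],2.6)
E
```

```text
t 11.3 tcp [0.4614 0.0787 0.0324] open dir 2.5 tilt 1.65 F [ 0.3  0.5 -0. ] w 84.9
shift cm [ 0.06 -0.12 -0.54] turn 0.1
```

Call:
send_rows(
  series=[
    [[0,-0.1,-0.5],0,8.5],
    [[0,0,0],0,8.5],
    [[0,0,0],0,3],
    [[0,0,0],0,3],
    [[0,0,0],0,3],
    [[0,0,0],0,3],
    [[0,0,0],0,3],
    [[0,0,0],0,3],
  ],
)

```text
clock: 12.3
tool_pos: [0.4624, 0.0778, 0.0278]
tcp_rot: [-2.161, -2.258, -0.039]
force: [-0.9, -0.5, -0.2]
grip_width: 0.428
```

```bash
python3 - <<'E'
from h import *
st([.462,.0775,.027],2.6);tz();snap('wrist','w8')
E
```

```text
t 12.3 tcp [0.4624 0.0778 0.0278] open dir 2.5 tilt 1.69 F [-0.9 -0.5 -0.2] w 36.6
shift cm [-0.04 -0.03 -0.08] turn 0.1
toolz [ 0.021  0.033 -0.999]
toolz [ 0.005  0.029 -1.   ]
```

View pics/w8.png

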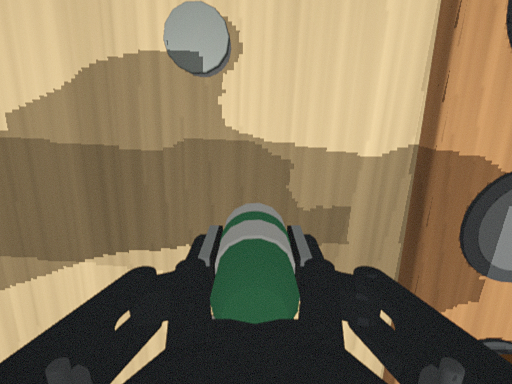

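Call:
send_rows(
  series=[
    [[0,0,3],0,3],
    [[0,0,4],0,3],
    [[1,0,2],0,3],
    [[3.5,0.4,0.3],0,3],
    [[3.5,0.4,0.3],0,3],
    [[3.5,0.4,0.3],0,3],
    [[2.5,0.4,0.3],0,3],
    [[0.9,0,0],0,3],
    [[0,0,0],0,3],
    [[0,0,0],0,3],
  ],
)

```text
clock: 13.6
tool_pos: [0.6082, 0.0934, 0.1289]
tcp_rot: [-2.155, -2.253, -0.024]
force: [-0.4, -0.4, -1.1]
grip_width: 0.419
```

```bash
python3 - <<'E'
from h import *
st([.611,.095,.0488],2.6);tz()
E
```

```text
t 13.6 tcp [0.6082 0.0934 0.1289] open dir 2.6 tilt 1.61 F [-0.4 -0.4 -1.1] w 35.8
shift cm [ 0.28  0.16 -8.01] turn 0.0
toolz [ 0.021  0.033 -0.999]
toolz [-0.007  0.027 -1.   ]
```

Call:
send_rows(
  series=[
    [[0.1,0.2,-2.5],0,3],
    [[0,0,-2.5],0,3],
    [[-0.1,0,-1],0,3],
    [[0,0,0],0,3],
  ],
)

```text
clock: 14.1
tool_pos: [0.6043, 0.095, 0.068]
tcp_rot: [-2.154, -2.251, -0.022]
force: [0.3, 1.0, -0.7]
grip_width: 0.424
```

```bash
python3 - <<'E'
from h import *
st([.611,.095,.0488],2.6);snap('wrist','w9')
E
```

```text
t 14.1 tcp [0.6043 0.095  0.068 ] open dir 2.5 tilt 1.72 F [ 0.3  1.  -0.7] w 36.2
shift cm [ 0.67 -0.   -1.92] turn 0.1
```

View pics/w9.png

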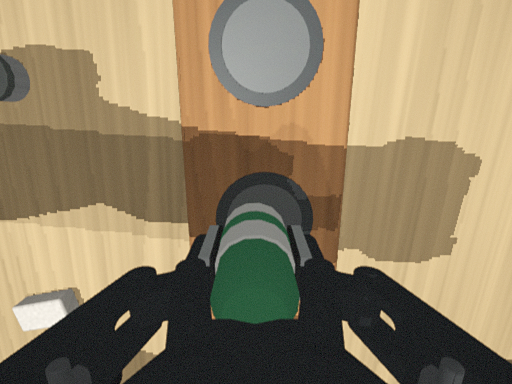

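The roll-on at (255,250) is held over pad_2, whose centre is slightly to the right (+x) at column 265. That agrees with the numbers, which ask for +0.7 cm in x.

Call:
send_rows(
  series=[
    [[0.6,0,-0.6],0,3],
    [[0.2,0,-0.6],0,3],
    [[0,0,0],0,3],
  ],
)

```text
clock: 14.52
tool_pos: [0.6152, 0.0953, 0.0581]
tcp_rot: [-2.156, -2.253, -0.029]
force: [-0.1, 0.0, -0.9]
grip_width: 0.425
```

```bash
python3 - <<'E'
from h import *
st([.611,.095,.0488],2.6)
E
```

```text
t 14.53 tcp [0.6152 0.0953 0.0581] open dir 2.5 tilt 1.72 F [-0.1  0.  -0.9] w 36.3
shift cm [-0.42 -0.03 -0.93] turn 0.1
```

Call:
send_rows(
  series=[
    [[-0.3,0,-0.4],0,3],
    [[-0.1,0,-0.3],0,3],
    [[0,0,0],0,3],
    [[0,0,0],0,3],
  ],
)

```text
clock: 15.02
tool_pos: [0.611, 0.0953, 0.0508]
tcp_rot: [-2.156, -2.253, -0.029]
force: [-0.3, -0.4, -1.2]
grip_width: 0.424
```

```bash
python3 - <<'E'
from h import *
st([.611,.095,.0488],2.6)
E
```

```text
t 15.03 tcp [0.611  0.0953 0.0508] open dir 2.5 tilt 1.73 F [-0.3 -0.4 -1.2] w 36.2
shift cm [-0.   -0.03 -0.2 ] turn 0.1
```

Call:
send_rows(
  series=[
    [[0,0,-0.2],0,3],
    [[0,0,0],0,3],
    [[0,0,0],0,3],
  ],
)

```text
clock: 15.4
tool_pos: [0.6114, 0.0954, 0.049]
tcp_rot: [-2.156, -2.253, -0.03]
force: [1.1, -0.1, -0.8]
grip_width: 0.425
```

```bash
python3 - <<'E'
from h import *
st([.611,.095,.0488],2.6)
E
```

```text
t 15.4 tcp [0.6114 0.0954 0.049 ] open dir 2.5 tilt 1.73 F [ 1.1 -0.1 -0.8] w 36.3
shift cm [-0.04 -0.04 -0.02] turn 0.1
```

Call:
send_rows(
  series=[
    [[0,0,-0.1],0,3],
    [[0,0,0],0,3],
    [[0,0,0],0,4.5],
    [[0,0,0],0,6],
    [[0,0,0],0,8.5],
    [[0,0,0],0,8.5],
    [[0,0,0],0,8.5],
  ],
)

```text
clock: 16.27
tool_pos: [0.6121, 0.0955, 0.0489]
tcp_rot: [-2.156, -2.253, -0.032]
force: [-0.1, 0.5, -0.8]
grip_width: 0.989
```

```bash
python3 - <<'E'
from h import *
st([.611,.095,.0488],2.6);snap('wrist','w10')
E
```

```text
t 16.27 tcp [0.6121 0.0955 0.0489] open dir 2.5 tilt 1.75 F [-0.1  0.5 -0.8] w 84.4
shift cm [-0.11 -0.05 -0.01] turn 0.1
```

View pics/w10.png

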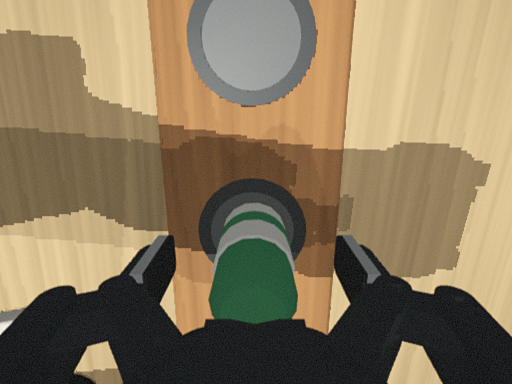

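Call:
send_rows(
  series=[
    [[0,0,4],0,8.5],
    [[0,0,5],0,8.5],
    [[0,0,5],0,8.5],
    [[-2.5,-2.8,2.5],0,8.5],
    [[-2.5,-2.8,0],0,8.5],
    [[-2.5,-2.8,0],0,8.5],
    [[-2.5,-2.8,0],0,8.5],
    [[-2.5,-2.8,0],0,8.5],
    [[-1.2,-1.4,0],0,8.5],
    [[0,0,0],0,8.5],
    [[0,0,0],0,8.5],
  ],
)

```text
clock: 17.7
tool_pos: [0.4715, -0.0605, 0.2199]
tcp_rot: [-2.155, -2.257, -0.041]
force: [-0.1, -0.0, -0.0]
grip_width: 0.997
```

```bash
python3 - <<'E'
from h import *
st([.4667,-.070,.101],2.6);tz();snap('wrist','w11'); snap('top','t11')
E
```

```text
t 17.7 tcp [ 0.4715 -0.0605  0.2199] open dir 2.7 tilt 1.91 F [-0.1 -0.  -0. ] w 85.1
shift cm [ -0.48  -0.95 -11.89] turn -0.1
toolz [ 0.021  0.033 -0.999]
toolz [ 0.003  0.033 -0.999]
```

View pics/w11.png

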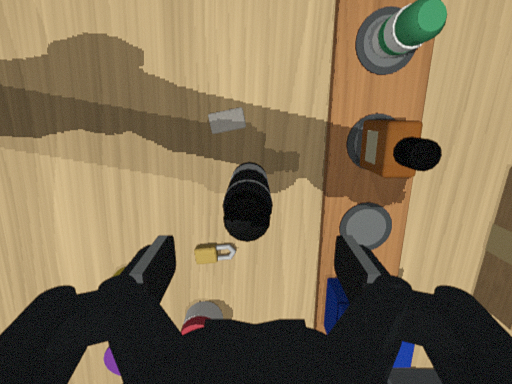

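View pics/t11.png

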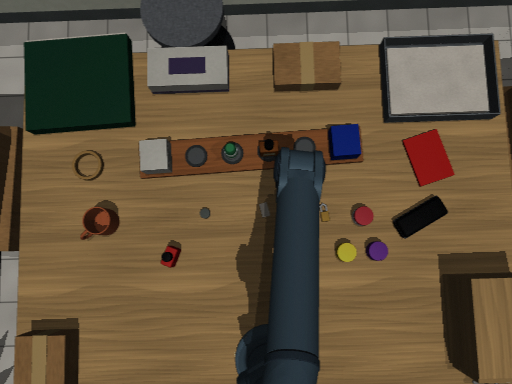

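Flask and roll-on both stand on their pads. In the wrist view the can's cap top is at about (247,217).

```bash
python3 - <<'E'
from h import *
c=load('w11')
cv2.imwrite('pics/cc.png',cv2.resize(c['frame'][150:250,210:290][...,::-1],None,fx=5,fy=5))
print(onz(c,247,217,.15), 'base',onz(c,247,178,0.0))
t=load('t11'); 
for n,(u,v),z in (('green',(230,148.3),.097),('fcap',(268.3,144.8),.123)): print(n,onz(t,u,v,z).round(4))
E
```

```text
[ 0.466581   -0.06930701  0.15      ] base [ 0.46352046 -0.07242178  0.        ]
green [0.6091 0.0944 0.097 ]
fcap [ 0.6102 -0.0157  0.123 ]
```

View pics/cc.png

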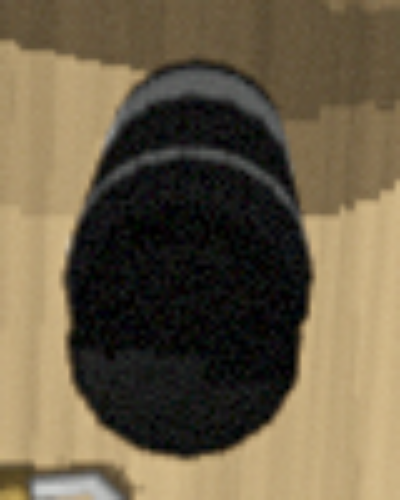

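Call:
send_rows(
  series=[
    [[-0.5,-0.9,-1],0,8.5],
    [[0,0,0],0,8.5],
    [[0,0,0],0,8.5],
  ],
)

```text
clock: 18.18
tool_pos: [0.4671, -0.0685, 0.2086]
tcp_rot: [-2.15, -2.262, -0.038]
force: [0.1, 0.2, -0.2]
grip_width: 0.995
```

```bash
python3 - <<'E'
from h import *
st([.4665,-.0695,.101],2.6)
E
```

```text
t 18.18 tcp [ 0.4671 -0.0685  0.2086] open dir 2.9 tilt 1.81 F [ 0.1  0.2 -0.2] w 85.0
shift cm [ -0.06  -0.1  -10.76] turn -0.3
```

Call:
send_rows(
  series=[
    [[-0.2,-0.1,-3],0,8.5],
    [[-0.2,0,-3],0,8.5],
    [[-0.2,0,-2.5],0,8.5],
    [[0,0,0],0,8.5],
    [[0,0,0],0,8.5],
  ],
)

```text
clock: 18.8
tool_pos: [0.4638, -0.0688, 0.1234]
tcp_rot: [-2.151, -2.266, -0.043]
force: [-0.0, -0.0, 0.8]
grip_width: 0.997
```

```bash
python3 - <<'E'
from h import *
st([.4665,-.0695,.101],2.6)
E
```

```text
t 18.8 tcp [ 0.4638 -0.0688  0.1234] open dir 3.0 tilt 1.86 F [-0.  -0.   0.8] w 85.2
shift cm [ 0.27 -0.07 -2.24] turn -0.4
```

Call:
send_rows(
  series=[
    [[0.2,-0.1,-1],0,8.5],
    [[0.1,0,-1],0,8.5],
    [[0,0,0],0,8.5],
    [[0,0,0],0,8.5],
  ],
)

```text
clock: 19.3
tool_pos: [0.4695, -0.0698, 0.1044]
tcp_rot: [-2.153, -2.269, -0.05]
force: [0.8, 0.3, 0.3]
grip_width: 0.992
```

```bash
python3 - <<'E'
from h import *
st([.4665,-.0695,.101],2.6);tz()
E
```

```text
t 19.3 tcp [ 0.4695 -0.0698  0.1044] open dir 3.0 tilt 1.98 F [0.8 0.3 0.3] w 84.7
shift cm [-0.3   0.03 -0.34] turn -0.4
toolz [ 0.021  0.033 -0.999]
toolz [ 0.012  0.032 -0.999]
```

Call:
send_rows(
  series=[
    [[-0.3,0,-0.1],0,8.5],
    [[0,0,0],0,8.5],
    [[0,0,0],0,8.5],
  ],
)

```text
clock: 19.68
tool_pos: [0.4664, -0.0699, 0.1037]
tcp_rot: [-2.153, -2.269, -0.051]
force: [0.7, 0.9, -0.1]
grip_width: 0.999
```

```bash
python3 - <<'E'
from h import *
st([.4665,-.0695,.101],2.6);snap('wrist','w12')
E
```

```text
t 19.68 tcp [ 0.4664 -0.0699  0.1037] open dir 3.0 tilt 2.01 F [ 0.7  0.9 -0.1] w 85.3
shift cm [ 0.01  0.04 -0.27] turn -0.4
```

View pics/w12.png

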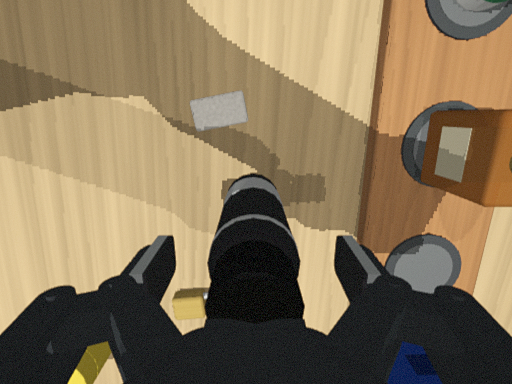

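The can is centred between the fingers (columns 210–300, jaw middle about 255). Closing.

Call:
send_rows(
  series=[
    [[0,0,0],0,6],
    [[0,0,0],0,5],
    [[0,0,0],0,4],
    [[0,0,0],0,4],
    [[0,0,0],0,4],
    [[0,0,0],0,4],
    [[0,0,0],0,4],
  ],
  squeeze=45,
)

```text
clock: 20.6
tool_pos: [0.4664, -0.0699, 0.1042]
tcp_rot: [-2.153, -2.268, -0.051]
force: [-0.7, 0.2, 1.7]
grip_width: 0.524
```

```bash
python3 - <<'E'
from h import *
st([.4665,-.0695,.101],2.6);tz()
E
```

```text
t 20.6 tcp [ 0.4664 -0.0699  0.1042] open dir 3.0 tilt 2.02 F [-0.7  0.2  1.7] w 44.8
shift cm [ 0.01  0.04 -0.32] turn -0.4
toolz [ 0.021  0.033 -0.999]
toolz [ 0.012  0.033 -0.999]
```

Call:
send_rows(
  series=[
    [[0,0,2],0,4],
    [[0,0,4],0,4],
    [[0.3,-0.5,3.5],0,4],
    [[3.2,-1.2,0.3],0,4],
    [[3.2,-1.2,0.3],0,4],
    [[3.2,-1,0.3],0,4],
    [[3,-1,0.3],0,4],
    [[1.5,-0.4,0],0,4],
    [[0,0,0],0,4],
    [[0,0,0],0,4],
  ],
)

```text
clock: 21.85
tool_pos: [0.6092, -0.1222, 0.2079]
tcp_rot: [-2.144, -2.267, -0.041]
force: [-0.2, -0.8, -1.3]
grip_width: 0.517
```

```bash
python3 - <<'E'
from h import *
st([.621,-.1245,.1252],2.6);tz()
E
```

```text
t 21.85 tcp [ 0.6092 -0.1222  0.2079] open dir 3.2 tilt 1.93 F [-0.2 -0.8 -1.3] w 44.2
shift cm [ 1.18 -0.23 -8.27] turn -0.6
toolz [ 0.021  0.033 -0.999]
toolz [ 0.003  0.034 -0.999]
```

Call:
send_rows(
  series=[
    [[0.8,-0.1,-2.5],0,4],
    [[0.3,0,-2.5],0,4],
    [[0,0,-1],0,4],
    [[0,0,0],0,4],
    [[0,0,0],0,4],
  ],
)

```text
clock: 22.48
tool_pos: [0.6175, -0.1216, 0.1477]
tcp_rot: [-2.142, -2.266, -0.044]
force: [0.5, -1.1, -1.0]
grip_width: 0.523
```

```bash
python3 - <<'E'
from h import *
st([.621,-.1245,.1252],2.6);tz();snap('wrist','w13');snap('side','s13')
E
```

```text
t 22.48 tcp [ 0.6175 -0.1216  0.1477] open dir 3.2 tilt 2.08 F [ 0.5 -1.1 -1. ] w 44.7
shift cm [ 0.35 -0.29 -2.25] turn -0.6
toolz [ 0.021  0.033 -0.999]
toolz [ 0.002  0.036 -0.999]
```

View pics/w13.png

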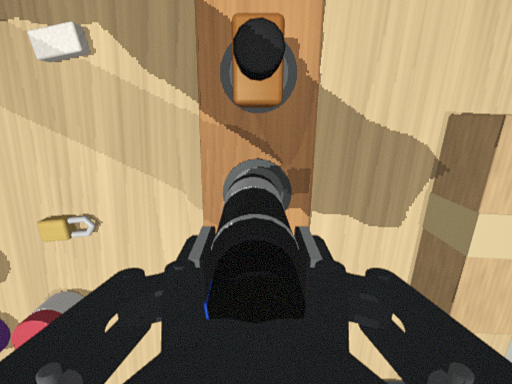

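View pics/s13.png

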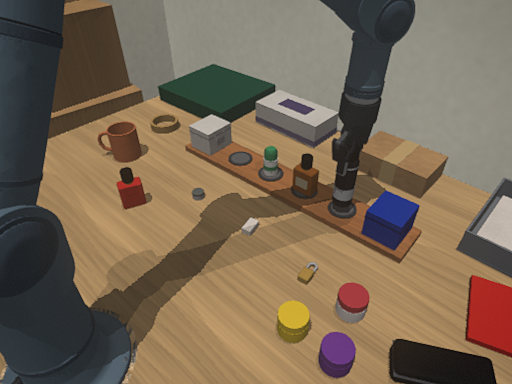

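Call:
send_rows(
  series=[
    [[0.3,-0.3,-0.7],0,4],
    [[0,0,-0.6],0,4],
    [[0,0,-0.3],0,4],
    [[0,0,0],0,4],
    [[0,0,0],0,4],
  ],
)

```text
clock: 23.2
tool_pos: [0.6218, -0.1252, 0.1319]
tcp_rot: [-2.144, -2.267, -0.046]
force: [-0.1, 0.2, -0.9]
grip_width: 0.524
```

```bash
python3 - <<'E'
from h import *
st([.621,-.1245,.1252],2.6)
E
```

```text
t 23.2 tcp [ 0.6218 -0.1252  0.1319] open dir 3.2 tilt 2.08 F [-0.1  0.2 -0.9] w 44.8
shift cm [-0.08  0.07 -0.67] turn -0.6
```

Call:
send_rows(
  series=[
    [[0,0,-0.3],0,4],
    [[0,0,-0.2],0,4],
    [[0,0,0],0,4],
    [[0,0,0],0,4],
  ],
)

```text
clock: 23.7
tool_pos: [0.6219, -0.1251, 0.1267]
tcp_rot: [-2.144, -2.268, -0.047]
force: [0.1, -0.5, -0.7]
grip_width: 0.522
```

```bash
python3 - <<'E'
from h import *
st([.621,-.1245,.1252],2.6)
E
```

```text
t 23.7 tcp [ 0.6219 -0.1251  0.1267] open dir 3.2 tilt 2.09 F [ 0.1 -0.5 -0.7] w 44.5
shift cm [-0.09  0.06 -0.15] turn -0.6
```

Call:
send_rows(
  series=[
    [[-0.1,0,-0.2],0,4],
    [[0,0,0],0,4],
    [[0,0,0],0,4],
  ],
)

```text
clock: 24.08
tool_pos: [0.6214, -0.1253, 0.1254]
tcp_rot: [-2.144, -2.268, -0.048]
force: [0.2, -0.3, -0.9]
grip_width: 0.526
```

```bash
python3 - <<'E'
from h import *
st([.621,-.1245,.1252],2.6);tz()
E
```

```text
t 24.07 tcp [ 0.6214 -0.1253  0.1254] open dir 3.2 tilt 2.1 F [ 0.2 -0.3 -0.9] w 45.0
shift cm [-0.04  0.08 -0.02] turn -0.6
toolz [ 0.021  0.033 -0.999]
toolz [ 0.007  0.036 -0.999]
```

Call:
send_rows(
  series=[
    [[0,0,-0.15],0,4],
    [[0,0,0],0,4],
    [[0,0,0],0,4],
  ],
)

```text
clock: 24.45
tool_pos: [0.6217, -0.1256, 0.1254]
tcp_rot: [-2.145, -2.268, -0.049]
force: [-0.5, -0.0, -0.5]
grip_width: 0.523
```

```bash
python3 - <<'E'
from h import *
st([.621,-.1245,.1252],2.6);snap('side','s14')
f=cv2.imread('pics/s14.png')[130:250,290:420]; cv2.imwrite('pics/s14c.png',cv2.resize(f,None,fx=5,fy=5))
E
```

```text
t 24.45 tcp [ 0.6217 -0.1256  0.1254] open dir 3.2 tilt 2.13 F [-0.5 -0.  -0.5] w 44.7
shift cm [-0.07  0.11 -0.02] turn -0.6
```

View pics/s14c.png

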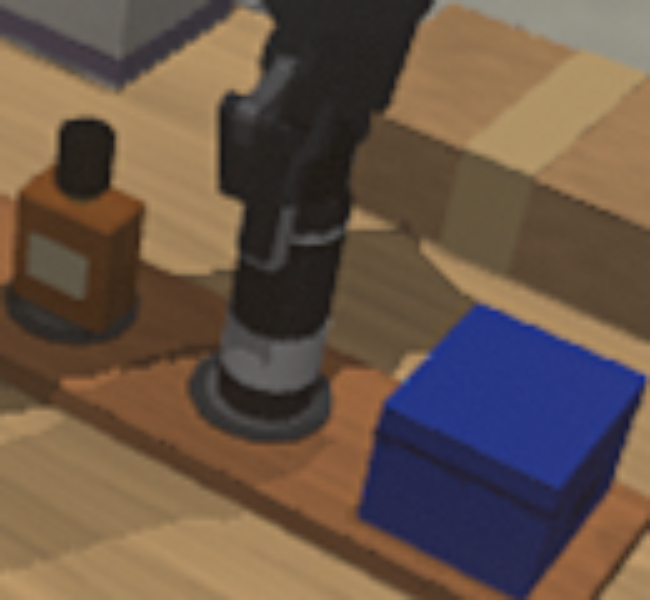

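The can sits on pad_4 and the descent has stopped at 0.1254, which means it has made contact. Releasing.

Call:
send_rows(
  series=[
    [[0,0,0],0,5],
    [[0,0,0],0,6],
    [[0,0,0],0,8.5],
    [[0,0,0],0,8.5],
    [[0,0,0],0,8.5],
    [[0,0,0],0,8.5],
  ],
)

```text
clock: 25.25
tool_pos: [0.6221, -0.1256, 0.1253]
tcp_rot: [-2.145, -2.269, -0.049]
force: [-0.1, 0.4, 0.3]
grip_width: 0.994
```

```bash
python3 - <<'E'
from h import *
st([.4065,-.2875,.023],2.6);snap('wrist','w15')
E
```

```text
t 25.25 tcp [ 0.6221 -0.1256  0.1253] open dir 3.2 tilt 2.12 F [-0.1  0.4  0.3] w 84.9
shift cm [-21.56 -16.19 -10.23] turn -0.6
```

View pics/w15.png

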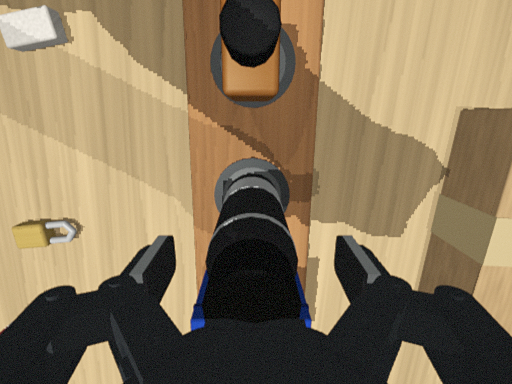

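Call:
send_rows(
  series=[
    [[0,0,2.5],0,8.5],
    [[0,0,4],0,8.5],
    [[0,0,4],0,8.5],
    [[-3.6,-2.7,0],0,8.5],
    [[-3.6,-2.7,0],0,8.5],
    [[-3.6,-2.7,-1.5],0,8.5],
    [[-3.6,-2.7,-1.5],0,8.5],
    [[-3.6,-2.7,-1.5],0,8.5],
    [[-2.6,-2,-1],0,8.5],
    [[0,0,0],0,8.5],
    [[0,0,0],0,8.5],
  ],
)

```text
clock: 26.68
tool_pos: [0.4108, -0.2832, 0.1789]
tcp_rot: [-2.147, -2.274, -0.057]
force: [0.2, 0.8, 0.1]
grip_width: 0.996
```

```bash
python3 - <<'E'
from h import *
st([.4065,-.2875,.023],2.6);tz();snap('wrist','w16')
E
```

```text
t 26.68 tcp [ 0.4108 -0.2832  0.1789] open dir 3.3 tilt 2.22 F [0.2 0.8 0.1] w 85.1
shift cm [ -0.43  -0.43 -15.59] turn -0.7
toolz [ 0.021  0.033 -0.999]
toolz [ 0.015  0.036 -0.999]
```

View pics/w16.png

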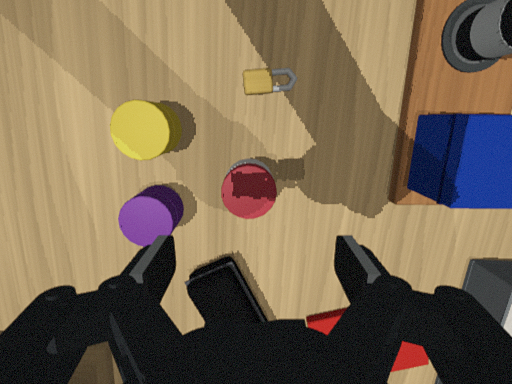

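The wrist view shows the red-lidded white jar at (249,190), with the purple one at (150,215) and the yellow one at (143,130) to its left.

```bash
python3 - <<'E'
from h import *
c=load('w16')
f=c['frame'].astype(int); m=((f[...,0]>f[...,1]*1.8)&(f[...,0]>40)).astype(np.uint8); m[:150]=0;m[225:]=0;m[:,:215]=0;m[:,285:]=0
k=cv2.convexHull(max(cv2.findContours(m,0,1)[0],key=cv2.contourArea));e=cv2.fitEllipse(k);print(e, onz(c,*e[0],.05).round(4))
print('purple',onz(c,148,220,.05).round(3),'yellow',onz(c,141,130,.05).round(3),'lock',onz(c,270,80,.005).round(3))
E
```

```text
((248.49130249023438, 190.8593292236328), (54.4798698425293, 54.91827392578125), 77.25308227539062) [ 0.4074 -0.2869  0.05  ]
purple [ 0.308 -0.323  0.05 ] yellow [ 0.305 -0.234  0.05 ] lock [ 0.424 -0.178  0.005]
```

Call:
send_rows(
  series=[
    [[-0.4,-0.4,-3],0,8.5],
    [[-0.1,0,-2],0,8.5],
    [[0,0,0],0,8.5],
    [[0,0,0],0,8.5],
  ],
)

```text
clock: 27.22
tool_pos: [0.4131, -0.2847, 0.1303]
tcp_rot: [-2.138, -2.29, -0.061]
force: [-0.0, -1.0, 0.9]
grip_width: 0.993
```

```bash
python3 - <<'E'
from h import *
st([.4065,-.2875,.023],2.6);tz()
E
```

```text
t 27.23 tcp [ 0.4131 -0.2847  0.1303] open dir 3.9 tilt 2.26 F [-0.  -1.   0.9] w 84.8
shift cm [ -0.66  -0.28 -10.73] turn -1.3
toolz [ 0.021  0.033 -0.999]
toolz [ 0.021  0.034 -0.999]
```

Jar at (0.4072, −0.287). I'll come down in stages.

Call:
send_rows(
  series=[
    [[-0.5,-0.2,-2],0,8.5],
    [[-0.2,-0.1,-2],-1,8.5],
    [[-0.1,0,-1],0,8.5],
    [[0,0,0],0,8.5],
  ],
)

```text
clock: 27.72
tool_pos: [0.4109, -0.2882, 0.0835]
tcp_rot: [2.157, 2.282, 0.068]
force: [-0.7, 1.0, 0.4]
grip_width: 0.994
```

```bash
python3 - <<'E'
from h import *
st([.4072,-.287,.023],2.6)
E
```

```text
t 27.73 tcp [ 0.4109 -0.2882  0.0835] open dir 3.2 tilt 2.47 F [-0.7  1.   0.4] w 84.9
shift cm [-0.37  0.12 -6.05] turn -0.6
```

Call:
send_rows(
  series=[
    [[-0.4,0.1,-1.2],0,8.5],
    [[-0.2,0,-1.2],0,8.5],
    [[-0.1,0,-0.6],0,8.5],
    [[0,0,0],0,8.5],
  ],
)

```text
clock: 28.22
tool_pos: [0.4047, -0.2875, 0.0529]
tcp_rot: [2.154, 2.281, 0.069]
force: [0.2, 0.2, 0.2]
grip_width: 0.997
```

```bash
python3 - <<'E'
from h import *
st([.4072,-.287,.023],2.6);snap('wrist','w17')
E
```

```text
t 28.23 tcp [ 0.4047 -0.2875  0.0529] open dir 3.2 tilt 2.54 F [0.2 0.2 0.2] w 85.2
shift cm [ 0.25  0.05 -2.99] turn -0.6
```

View pics/w17.png

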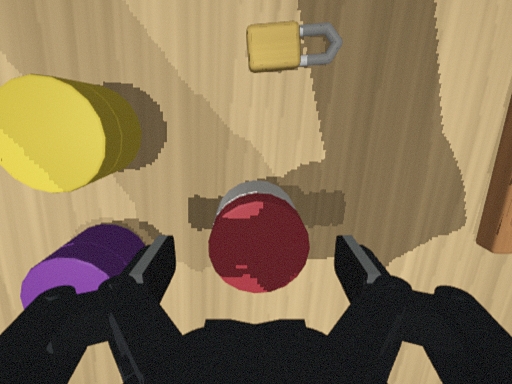

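Call:
send_rows(
  series=[
    [[0.2,0,-1],0,8.5],
    [[0,0,-1],0,8.5],
    [[0,0,-0.7],0,8.5],
    [[0,0,0],0,8.5],
    [[0,0,0],0,8.5],
  ],
)

```text
clock: 28.9
tool_pos: [0.4076, -0.2878, 0.0244]
tcp_rot: [2.153, 2.28, 0.07]
force: [-0.1, 0.4, 0.3]
grip_width: 0.998
```

```bash
python3 - <<'E'
from h import *
st([.4072,-.287,.023],2.6);tz()
E
```

```text
t 28.9 tcp [ 0.4076 -0.2878  0.0244] open dir 3.3 tilt 2.56 F [-0.1  0.4  0.3] w 85.2
shift cm [-0.04  0.08 -0.14] turn -0.7
toolz [ 0.021  0.033 -0.999]
toolz [ 0.034  0.029 -0.999]
```

Call:
send_rows(
  series=[
    [[0,0,0],0,7],
    [[0,0,0],0,5],
    [[0,0,0],0,5],
    [[0,0,0],0,5],
    [[0,0,0],0,5],
    [[0,0,0],0,5],
  ],
  squeeze=45,
)

```text
clock: 29.65
tool_pos: [0.4079, -0.2881, 0.0254]
tcp_rot: [2.152, 2.28, 0.071]
force: [0.1, 0.6, 1.1]
grip_width: 0.649
```

Call:
send_rows(
  series=[
    [[0,0,3],0,5],
    [[0,0,4],0,5],
    [[0,0,4],0,5],
    [[0,0,0],0,5],
    [[0,0,0],0,5],
  ],
)

```text
clock: 30.28
tool_pos: [0.4059, -0.2864, 0.1363]
tcp_rot: [2.155, 2.283, 0.069]
force: [-0.4, -0.3, -1.1]
grip_width: 0.646
```

```bash
python3 - <<'E'
from h import *
st([.6062,.2042,.0454],2.6);tz();snap('wrist','w18')
E
```

```text
t 30.27 tcp [ 0.4059 -0.2864  0.1363] open dir 3.3 tilt 2.52 F [-0.4 -0.3 -1.1] w 55.1
shift cm [20.03 49.06 -9.09] turn -0.7
toolz [ 0.021  0.033 -0.999]
toolz [ 0.031  0.031 -0.999]
```

View pics/w18.png

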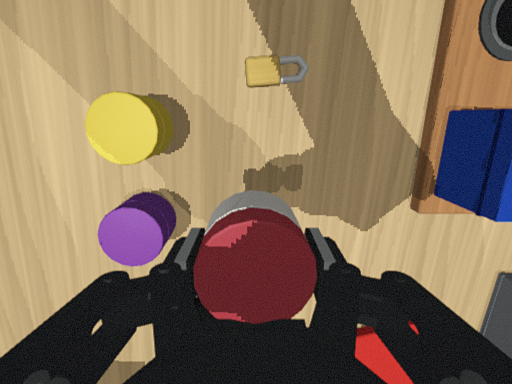

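Call:
send_rows(
  series=[
    [[0.3,4.2,0.2],0,5],
    [[0.3,4.2,0.2],0,5],
    [[0.3,4.2,0.2],0,5],
    [[0.3,4.2,0.2],0,5],
    [[0.3,4.2,0.2],0,5],
    [[0.3,4.2,0.2],0,5],
    [[0.3,4.2,0.2],0,5],
    [[0.3,4.2,0.2],0,5],
    [[0.3,4.2,0.2],0,5],
    [[0,4,0.2],0,5],
    [[0,0,0],0,5],
    [[0,0,0],0,5],
  ],
)

```text
clock: 31.82
tool_pos: [0.4191, 0.1415, 0.1418]
tcp_rot: [-2.153, -2.271, -0.024]
force: [-0.1, -1.0, -0.5]
grip_width: 0.644
```

```bash
python3 - <<'E'
from h import *
st([.6062,.203,.0464],2.6);tz()
E
```

```text
t 31.82 tcp [0.4191 0.1415 0.1418] open dir 3.0 tilt 1.13 F [-0.1 -1.  -0.5] w 55.0
shift cm [18.71  6.15 -9.54] turn -0.4
toolz [ 0.021  0.033 -0.999]
toolz [ 0.002  0.02  -1.   ]
```

Call:
send_rows(
  series=[
    [[0.5,3.5,0],0,5],
    [[2,2.5,0],0,5],
    [[3.5,0.3,0],0,5],
    [[3.8,0,0.1],0,5],
    [[3.8,0,0.1],0,5],
    [[3.2,0,0.1],0,5],
    [[1.5,0,0],0,5],
    [[0,0,0],0,5],
    [[0,0,0],0,5],
  ],
)

```text
clock: 32.95
tool_pos: [0.603, 0.1879, 0.1356]
tcp_rot: [-2.175, -2.245, 0.008]
force: [0.7, 1.0, -1.3]
grip_width: 0.645
```

```bash
python3 - <<'E'
from h import *
st([.6062,.203,.0464],2.6);tz()
E
```

```text
t 32.95 tcp [0.603  0.1879 0.1356] open dir 1.8 tilt 0.92 F [ 0.7  1.  -1.3] w 55.1
shift cm [ 0.32  1.51 -8.92] turn 0.8
toolz [ 0.021  0.033 -0.999]
toolz [-0.014  0.007 -1.   ]
```

Call:
send_rows(
  series=[
    [[0.2,1.4,-2],0,5],
    [[0,0.2,-2.5],0,5],
    [[0,0,-1],0,5],
    [[0,0,0],0,5],
    [[0,0,0],0,5],
  ],
)

```text
clock: 33.58
tool_pos: [0.6006, 0.2082, 0.076]
tcp_rot: [-2.168, -2.246, 0.011]
force: [-0.5, -0.2, 0.1]
grip_width: 0.645
```

```bash
python3 - <<'E'
from h import *
st([.6062,.203,.0464],2.6);tz()
E
```

```text
t 33.58 tcp [0.6006 0.2082 0.076 ] open dir 2.0 tilt 1.21 F [-0.5 -0.2  0.1] w 55.1
shift cm [ 0.56 -0.52 -2.96] turn 0.6
toolz [ 0.021  0.033 -0.999]
toolz [-0.019  0.009 -1.   ]
```

Call:
send_rows(
  series=[
    [[0.5,-0.5,-0.8],0,5],
    [[0.1,-0.1,-0.8],0,5],
    [[0,0,0],0,5],
    [[0,0,0],0,5],
  ],
)

```text
clock: 34.08
tool_pos: [0.6087, 0.2014, 0.0606]
tcp_rot: [-2.171, -2.246, 0.006]
force: [-0.9, 0.3, -0.9]
grip_width: 0.648
```

```bash
python3 - <<'E'
from h import *
st([.6062,.203,.0464],2.6);tz();snap('wrist','w19')
E
```

```text
t 34.08 tcp [0.6087 0.2014 0.0606] open dir 1.9 tilt 1.07 F [-0.9  0.3 -0.9] w 55.4
shift cm [-0.25  0.16 -1.42] turn 0.7
toolz [ 0.021  0.033 -0.999]
toolz [-0.016  0.01  -1.   ]
```

View pics/w19.png

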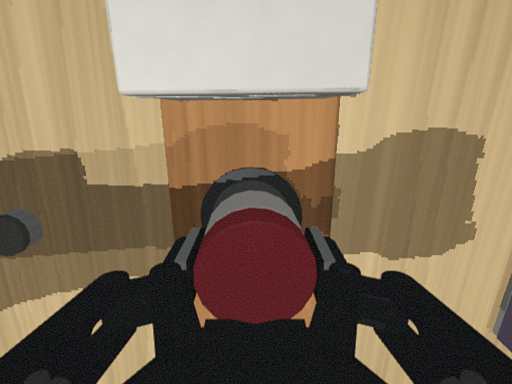

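The jar is held over pad_1, within about 2 mm of centre. I'll lower it.

Call:
send_rows(
  series=[
    [[-0.2,0.15,-0.5],0,5],
    [[0,0,-0.4],0,5],
    [[0,0,0],0,5],
    [[0,0,0],0,5],
  ],
)

```text
clock: 34.62
tool_pos: [0.6062, 0.2036, 0.0511]
tcp_rot: [-2.17, -2.246, 0.006]
force: [-0.0, 0.1, -1.4]
grip_width: 0.649
```

```bash
python3 - <<'E'
from h import *
st([.6062,.203,.0464],2.6)
E
```

```text
t 34.62 tcp [0.6062 0.2036 0.0511] open dir 2.0 tilt 1.09 F [-0.   0.1 -1.4] w 55.4
shift cm [-0.   -0.06 -0.47] turn 0.6
```

Call:
send_rows(
  series=[
    [[0,0,-0.25],0,5],
    [[0,0,-0.1],0,5],
    [[0,0,0],0,5],
    [[0,0,0],0,5],
  ],
)

```text
clock: 35.12
tool_pos: [0.6065, 0.2036, 0.0476]
tcp_rot: [-2.17, -2.246, 0.005]
force: [-0.2, 0.4, -1.1]
grip_width: 0.647
```

```bash
python3 - <<'E'
from h import *
st([.6062,.203,.0464],2.6)
E
```

```text
t 35.12 tcp [0.6065 0.2036 0.0476] open dir 2.0 tilt 1.08 F [-0.2  0.4 -1.1] w 55.3
shift cm [-0.03 -0.06 -0.12] turn 0.6
```

Call:
send_rows(
  series=[
    [[0,0,-0.15],0,5],
    [[0,0,0],0,5],
    [[0,0,0],0,5],
  ],
)

```text
clock: 35.5
tool_pos: [0.607, 0.2036, 0.0476]
tcp_rot: [-2.17, -2.246, 0.004]
force: [0.2, 0.3, -1.1]
grip_width: 0.643
```

```bash
python3 - <<'E'
from h import *
st([.6062,.203,.0464],2.6)
E
```

```text
t 35.5 tcp [0.607  0.2036 0.0476] open dir 2.0 tilt 1.07 F [ 0.2  0.3 -1.1] w 54.9
shift cm [-0.08 -0.06 -0.12] turn 0.6
```

The tool no longer goes down, which fits the slightly tilted jar edge touching the pad. Releasing, rising and clearing the view.

Call:
send_rows(
  series=[
    [[0,0,0],0,6],
    [[0,0,0],0,7],
    [[0,0,0],0,8.5],
    [[0,0,0],0,8.5],
    [[0,0,0],0,8.5],
    [[0,0,3],0,8.5],
    [[0,0,4],0,8.5],
    [[0,0,4],0,8.5],
    [[0,0,4],0,8.5],
    [[0,0,0],0,8.5],
  ],
)

```text
clock: 36.75
tool_pos: [0.606, 0.2031, 0.2012]
tcp_rot: [-2.17, -2.245, 0.005]
force: [0.0, 0.8, -0.0]
grip_width: 0.994
```

Call:
send_rows(
  series=[
    [[-4,2,1],0,8.5],
    [[-4,3,1],0,8.5],
    [[-4,4,0],0,8.5],
    [[-4,4,0],0,8.5],
    [[-4,4,0],0,8.5],
    [[-3,4,0],0,8.5],
    [[0,0,0],0,8.5],
    [[0,0,0],0,8.5],
  ],
)

```text
clock: 37.75
tool_pos: [0.3645, 0.4131, 0.215]
tcp_rot: [-2.174, -2.244, 0.022]
force: [0.3, 0.5, -0.4]
grip_width: 0.996
```

```bash
python3 - <<'E'
from h import *
st();snap('top','t20');snap('side','s20')
t=cv2.imread('pics/t20.png')[120:185,130:370];s=cv2.imread('pics/s20.png')[110:270,180:430]
cv2.imwrite('pics/t20c.png',cv2.resize(t,None,fx=3.3,fy=3.3,interpolation=2));cv2.imwrite('pics/s20c.png',cv2.resize(s,None,fx=3.2,fy=3.2,interpolation=2))
E
```

```text
t 37.75 tcp [0.3645 0.4131 0.215 ] open dir 1.8 tilt 1.27 F [ 0.3  0.5 -0.4] w 85.1
```

View pics/t20c.png

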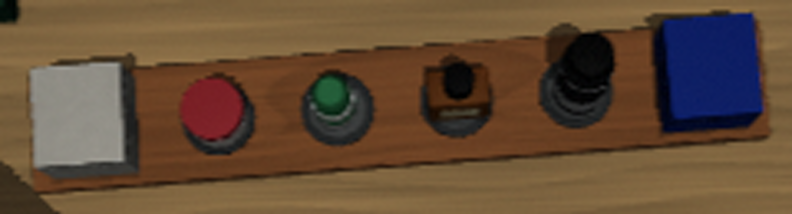

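View pics/s20c.png

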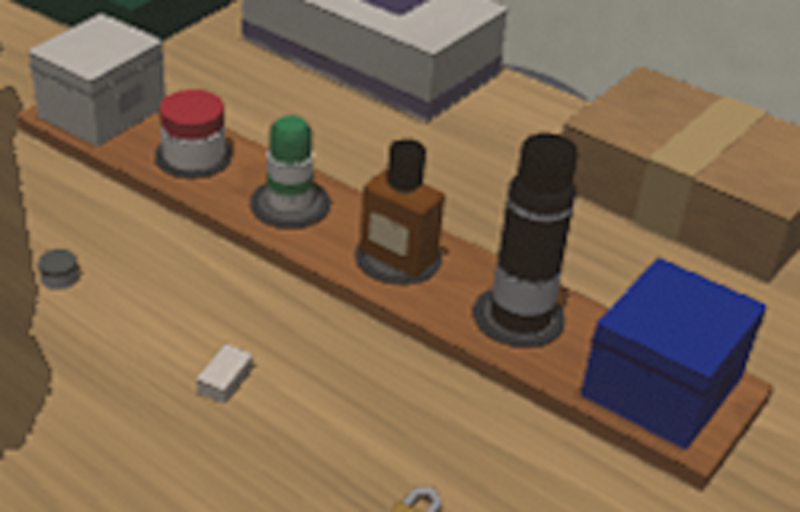

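Both views show all four upright in the right order, with the robot clear. Now a numeric check of how well each is centred.

```bash
python3 - <<'E'
from h import *
c=load('t20'); s=load('s20'); pads=[(.606,.204),(.611,.0945),(.616,-.015),(.621,-.1247)]
def cen(cc,box,fn,z):
    f=cc['frame'].astype(int); m=fn(f).astype(np.uint8); x0,y0,x1,y1=box; k=np.zeros_like(m); k[y0:y1,x0:x1]=m[y0:y1,x0:x1]
    k=cv2.convexHull(max(cv2.findContours(k,0,1)[0],key=cv2.contourArea)); e=cv2.fitEllipse(k); return np.round(e[0],1),np.round(e[1],1),onz(cc,*e[0],z)[:2].round(4)
red=lambda f:f[...,0]>f[...,1]+40
gr=lambda f:f[...,1]>f[...,0]+15
bl=lambda f:f.max(2)<22
for n,b,fn,z,p in(('jar',(180,138,210,165),red,.071,0),('roll',(220,135,245,165),gr,.093,1),('flaskcap',(260,135,278,154),bl,.123,2),('can cap',(298,125,320,146),bl,.171,3)):
    u,e,w=cen(c,b,fn,z); print(n,u,e,w,'off mm',((w-pads[p])*1000).round(1))
print('jar side',cen(s,(225,135,255,155),red,.071)); print('roll side',cen(s,(260,140,285,170),gr,.086))
cv2.imwrite('pics/t20d.png',cv2.resize(c['frame'][125:170,255:325][...,::-1],None,fx=10,fy=10,interpolation=0))
for n,p,z in(('cancap',3,.171),('flaskcap',2,.123),('can base',3,.021)):print(n,np.round(proj(c,[*pads[p],z]),1),np.round(proj(s,[*pads[p],z]),1))
E
```

```text
jar [189.  150.5] [21.3 29.3] [0.6118 0.217 ] off mm [ 5.8 13. ]
roll [229.8 148.5] [11.5 11.9] [0.6094 0.0952] off mm [-1.6  0.7]
flaskcap [268.5 143.8] [ 9.3 10.6] [ 0.613  -0.0164] off mm [-3.  -1.4]
can cap [306.6 141. ] [16.6 23.5] [ 0.607  -0.1194] off mm [-14.    5.3]
jar side (array([236.7, 146.3]), array([16.3, 26.6]), array([0.5877, 0.1962]))
roll side (array([270.4, 153.3]), array([13.4, 15. ]), array([0.6066, 0.0917]))
cancap [308.3 135.9] [350.9 155.1]
flaskcap [268.  142.8] [307.  155.4]
can base [304.  147.3] [341.8 207.7]
```

View pics/t20d.png

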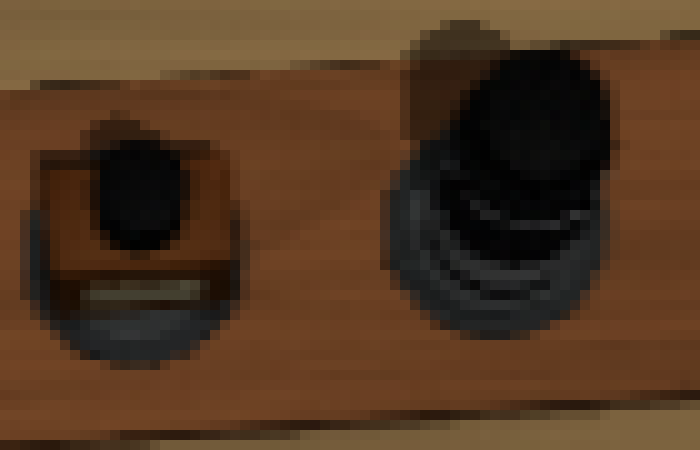

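The jar and can masks caught board and side pixels (ellipses too big: 21x29 and 17x24). Redoing those two.

```bash
python3 - <<'E'
from h import *
c=load('t20'); s=load('s20')
for cc,b,p in((c,(180,138,210,165),(.606,.204)),(s,(225,132,260,160),(.606,.204))):
    f=cc['frame'].astype(int); x0,y0,x1,y1=b; m=((f[...,0]>f[...,1]*2.2)&(f[...,1]<f[...,2]*1.3)).astype(np.uint8); k=np.zeros_like(m); k[y0:y1,x0:x1]=m[y0:y1,x0:x1]
    q=max(cv2.findContours(k,0,1)[0],key=cv2.contourArea); e=cv2.fitEllipse(q); w=onz(cc,*e[0],.071)[:2]; print('jar',np.round(e[0],1),np.round(e[1],1),w.round(4),((w-p)*1000).round(1),'expected px',np.round(proj(cc,[*p,.071]),1))
w=onz(c,308.8,136.2,.171)[:2]; print('can cap top',w.round(4),((w-np.array([.621,-.1247]))*1000).round(1))
E
```

```text
jar [193.8 152.6] [17.9 18.4] [0.6052 0.2028] [-0.8 -1.2] expected px [193.4 152.3]
jar [239.1 144.6] [13.6 18.2] [0.5982 0.1979] [-7.8 -6.1] expected px [239.5 142.6]
can cap top [ 0.6201 -0.126 ] [-0.9 -1.3]
```

```bash
python3 - <<'E'
from h import *
st(); print(r.sign_off())
E
```

```text
t 37.85 tcp [0.3648 0.4131 0.2152] open dir 1.7 tilt 1.28 F [ 0.9  0.3 -0.5] w 85.0
the job is handed in; nothing more can be done
None
```

All four objects stand upright on the pads in height order. The blue box is at the right end, so the spray can is on pad_4 next to it, the amber flask on pad_3, the roll-on on pad_2 and the white jar on pad_1. I handed the job in at 37.9 s with the gripper open and clear.

Last checks, from pictures taken with the arm away:
- **Centring:** offsets in the top view were about 1.6 mm for the can and 1.5 mm for the jar. The roll-on was 1.8 mm off and the flask about 3 mm, though the flask's reading is pulled off because the side of its cap shows.
- **Readings that disagreed:** my first can and jar offsets (14–15 mm) came from bad masks and were redone. The side view put the jar about 10 mm off and the roll-on about 5 mm off. I discounted those because the lid or cap side shows in that view, and I did not measure them again.
- **Tilt while carrying:** the tool ran 1–2.5° off vertical during the moves. The flask and jar were set down tilted roughly 3°, and all four stood straight after release.

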